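# Dial the calibrator to step six and probe its contacts

## Robot

A 7-joint arm with a two-finger parallel gripper is mounted at the origin on a cart in front of the work surface, level with it; the furniture and walls round the work are solid. World frame = base frame: x ahead of the robot, y to its left, z up, the work surface at z = 0. Lengths are in m, angles in rad, forces in N, time in s.
With the tool pointing down it reaches from about 0.35 to 0.9 m from the base axis. Payload 8.1 kg.
Tool frame: the origin (TCP) lies on the centre line of the jaws, within the pads' length; the fingertips stand arm.tip_extent ahead of it and the grasp point (between the pads) lies 3 mm ahead of it (arm.tip_extent is the distance from the TCP to the fingertips, in m); y points along the fingers, z is the direction in which the jaws open and shut, and the axes are right-handed (so a half turn about y gives the same grasp; the last joint's range is limited). The gripper opens to 92 mm and grips with 3 to 60 N. Pads are 19 mm wide; open, the fingers measure 130 mm over their backs; the gripper's body (75 mm by 190 mm) begins 47 mm behind the grasp point.
Start: joints at [1.183, 0.434, 0.025, 1.573, -0.012, 1.134, -0.075], TCP at [0.176, -0.6, 0.249] pointing down, gripper open.
Joint ranges: [-2.62, 2.62], [-0.44, 2.09], [-1.27, 1.32], [0.08, 2.57], [-1.32, 4.46], [0.12, 2], [-2.74, 2.74]. Speed limits (rad/s): [2.22, 2.22, 3.01, 3.01, 3.14, 3.14, 3.14].

## Interface

Orientations are given as a rotation vector (axis times angle).
In Python, from cell import observe, get_image, sign_off, boxes_of, place_of, arm gives the robot as it stands.
- The arm moves only by the tool arm_command, never from a script. Its argument "plan" is a list of rows, each a list of 2 entries, a list of its own where there are three numbers: the shift along the tool's x, y, z in m, then the turn, a rotation vector about the tool's x, y, z in degrees. In form: [[[tx, ty, tz], [ax, ay, az]], ...]. A call has 1 to 5 rows; each row is the pose to reach, as a shift and turn from the pose commanded when the call began, along the tool's axes at that moment; what a row does not reach only later rows make up. A row lasts 1/10 s, in which the tool goes at most 50 mm and 8.59 degrees, less where a joint would pass 70% of its speed; a pose out of reach is approached as far as the arm can. A call with a gripper value outside its range is refused whole. "fingers" is the closure, from -1 (fully open) to 1 (shut), set as the call begins (left out, the last holds). The fingers move at their own pace and stop on an object; "squeeze" is the grip in N (left out, the last holds). Time passes only in rows, so rows that repeat a pose let the fingers close. It gives the time, the measured TCP pose, the force and the opening at its end, in the units of the state.
- observe(): the state, without advancing time (a new reading comes with each control period).
- get_image(name): name is "scene" or "side" or "wrist"; returns a dict with "color" (400x640x3 uint8, red, green, blue), "camera_matrix" (3x3 intrinsics, pixels), "distortion" ([k1, k2, p1, p2, k3] as OpenCV has them; the pictures are not rectified), "world_to_cam" (4x4, takes a point from world to camera coordinates); the wrist camera has in their place "mount" (4x4, takes a point from camera to tool coordinates, whose origin is the TCP and whose axes are the tool frame's). Camera axes: x right, y up, looking along -z (the intrinsics and any distortion apply to the point x, -y, -z); pixel columns grow to the right and rows downward; lengths in m; the calibration is good to about 2 mm. A picture is of the moment at which its call begins: read the wrist's pose just before it. There is no depth.
- sign_off(): hands the job in, once; it reports no verdict.
Trained networks look in a picture, given as the dict that the camera call returned (one of the last four; its "shot" number tells which), for a name from the list of things; names that differ only in an ending like _2 or _b are one class to them, and where a whole thing is asked for, a point or a joint stands for the part that bears it (a point fixed in the world has none). Each returns a list of dicts, best first, with "confidence" (0 to 1); they miss things now and then, are a little off and sometimes report something else, mostly with a low value. They report only what shows in the picture. A call takes as long as a camera call. They do not tell look-alikes from the thing itself.
- boxes_of(picture, thing): "point" ([column, row] in pixels, amid what is visible of it).
- place_of(picture, thing): "point" ([column, row] in pixels: a listed point, or the origin of a listed thing).
The state is a dict: "clock": time; "joints": joint angles; "dq": joint speeds; "joint_efforts": joint torques, N m; "position": TCP position; "ee_rot": TCP orientation; "force": force on the tool from outside, world axes, zero at the start; "ft_torque": the same for the moment, N m; "width": opening from 0.0 (shut) to 1.0 (fully open).
Only numpy, scipy, OpenCV 4.12 (cv2) and the standard library are available. Lean on these libraries where they do the work, as an engineer would, in place of code of your own. Each camera call takes 0.05 s, during which the arm holds its last target.

## Task

Turn the calibrator's dial clockwise, click by click, to step six, counting from the long tick as zero, and do not run past six. Then take the bent test probe and press its tip down on the round sprung stud and after that on the square one, so that each gives by at least 3 mm, and lay the probe back on its rest with the bent end at the end where it was. Leave the dial at six and do not shift or tip the glassware, the bottle or the blue case.

Things in the scene. Friction and masses are not known exactly. Their poses are not given: they have to be found in the camera images.
- calibrator: Grey instrument box, 180 (x) x 160 (y) x 45 mm high, fixed to the bench; origin at the centre of its underside, +x to its back, +y to its left. A black dial, 116 mm across, lies flat on it with two brass studs in front of the dial. Its back is turned away from the robot.
- dial_axis (a point): Point on the dial's vertical axis (box x = 25, y = 0) at its top face, 63 mm above the bench. Ten raised white ticks stand on the box round the dial, one per step, 30 degrees apart. The long broad one is step 0, front left: 135 degrees counter-clockwise from the box's +x seen from above; the others follow clockwise by left, back and right to step 9, front right.
- dial_post (a point): Point on the axis of the upright aluminium finger post on the dial, 85 mm above the bench. Post: 18 mm diameter, axis 42 mm from the dial's axis, from z = 63 to 107 mm. It stands towards the tick of the step that is set (white line through its foot). It can be pushed round from behind with closed fingers, or pinched.
- dial (a joint): Angle of the dial, rad: 0 at step 0, growing clockwise seen from above, 0.5236 per step (click), so step 6 is 3.14. Pushing the post out of a step takes 5 to 8 N; past half way the dial snaps on to the next step by itself, ahead of the finger, and it settles in a step when let go. It starts in one of steps 0 to 4; hard stops just outside 0 and 9.
- stud_round_top (a point): Centre of the top of the round brass stud, 28 mm diameter, 61 mm above the bench at box x = -65, y = +45 mm. It is spring-loaded and sinks up to 8 mm: 1 N to start, 5 N fully down.
- stud_square_top (a point): Centre of the top of the square brass stud, 26 x 26 mm, 61 mm above the bench at box x = -65, y = -45 mm; sprung like the round one.
- stud_round (a joint): How far the round stud is pressed down, in m (0 up, 0.008 fully down).
- stud_square (a joint): How far the square stud is pressed down, in m (0 up, 0.008 fully down).
- probe: Test probe, loose, about 80 g: a straight black handle 130 x 14 x 14 mm along x, origin at its centre, then a steel shank 7 mm thick that runs on to x = 105 mm and bends down (-z) to the tip. At the start it lies level on the rest, handle axis 62 mm above the bench; grip it across the handle at its centre.
- probe_tip (a point): Tip of the probe, at x = 105, y = 0, z = -45.5 mm in the probe's frame.
- rest: Grey probe rest, fixed, left or right of the calibrator; origin at the centre of its underside. Base 130 x 60 x 8 mm; two forks, 8 mm thick, at x = -50 and +50 mm, with flat saddles 30 mm wide at z = 55 mm between 8 mm prongs that end at 72 mm. The probe lies along the rest's x, centred between the forks, bent end to +x.
- cylinder_250: Tall glass measuring cylinder, loose, 70 mm foot, 40 mm barrel, 318 mm high; origin at the centre of its underside. Bystander behind the calibrator.
- bottle_amber: Amber reagent bottle with black cap, loose, 68 mm diameter, 139 mm high; origin under its centre. Bystander behind the calibrator.
- beaker_100: Glass beaker, loose, 57 x 64 mm, 72 mm high; origin under its centre. Bystander behind the calibrator.
- weight_case: Blue weight case, loose, 73 (x) x 130 (y) x 48 mm high; origin under its centre. Bystander on the side of the calibrator without the rest.
Mind the look-alikes: they are no part of the job. Leave any purple look-alike of the rest alone.

How it is judged:
By the outcome, as a careful person would: the job done as asked, in the order asked, and still so for the second after the job is handed in, with the robot touching nothing.
It also fails if it takes over 69 s, if anything falls off the work surface, if the arm or the gripper's body presses on something with over 40 N, if the wrist force passes 120 N, or if a joint passes its speed limit or range.

## Working session

There is one attempt and no reset: what is moved stays moved. The work goes in short steps, Python scripts to look and compute and a tool call to move; the robot and the scene stay as the last step left them, time stands still between calls to the robot, and variables do not carry over. Pictures are saved under pics/ and viewed, and the job is handed in when it is done.

Besides the shell and the picture viewer there is one more tool, called after "Emit:" as a command line: name --argument value ..., lists and objects as JSON in quotes. arm_command: Moves the arm, as the interface text tells. Its arguments: {"type":"object","properties":{"plan":{"type":"array","items":{"type":"array"}},"fingers":{"type":"number"},"squeeze":{"type":"number"}},"required":["plan"]}

```bash
ls; mkdir -p pics
python3 - <<'E'
from cell import observe,get_image,arm
import cv2
print(observe()); print(arm, getattr(arm,'tip_extent',None))
for n in ["scene","side","wrist"]:
    p=get_image(n); cv2.imwrite(f"pics/a_{n}.png",p["color"][:,:,::-1]); print(n,p["shot"],{k:v for k,v in p.items() if k!="color"})
print(observe()["clock"])
E
```

```text
pics
{'clock': 0.0, 'joints': array([ 1.18341355,  0.43517858,  0.02495442,  1.57411666, -0.0115703 ,
        1.13399374, -0.07510047]), 'dq': array([ 7.43023210e-04, -1.04786498e-03, -3.12715266e-04, -1.26320956e-04,
        7.03672030e-04, -4.08454257e-05, -4.19790577e-04]), 'joint_efforts': array([-7.57883881e-04, -6.67857599e+01,  9.84205417e-01, -3.14459109e+01,
       -6.06827508e-02,  4.27945016e-02,  1.99574233e-04]), 'position': array([ 0.175405  , -0.59937544,  0.24796476]), 'ee_rot': array([-0.29694711,  2.07044602, -2.06729935]), 'force': array([ 0.91774743, -0.33625156,  0.04535198]), 'ft_torque': array([ 0.00427474, -0.02342554, -0.01937692]), 'width': 0.9965363549766343}
<Robot object at 0x7fb73edffa10> 0.022
scene 1 {'camera_matrix': array([[514.30184204,   0.        , 316.58774387],
       [  0.        , 514.30184204, 194.19282005],
       [  0.        ,   0.        ,   1.        ]]), 'distortion': array([-0.14171804,  0.        ,  0.        ,  0.        ,  0.        ]), 'world_to_cam': array([[-0.78379204, -0.62100722,  0.00448119,  0.35741889],
       [ 0.2695
[... 657 characters left out ...]
0.        ,  0.        ,  0.        ,  1.        ]]), 'shot': 2}
wrist 3 {'camera_matrix': array([[336.20199547,   0.        , 318.91398921],
       [  0.        , 336.20199547, 204.09722977],
       [  0.        ,   0.        ,   1.        ]]), 'distortion': array([-0.04528256,  0.        ,  0.        ,  0.        ,  0.        ]), 'mount': array([[-2.98362891e-04, -9.67153351e-01, -2.54193444e-01,
        -6.86626520e-02],
       [ 1.35905353e-03,  2.54192828e-01, -9.67152604e-01,
        -1.35920591e-01],
       [ 9.99999032e-01, -6.34024943e-04,  1.23857146e-03,
         5.79885602e-04],
       [ 0.00000000e+00,  0.00000000e+00,  0.00000000e+00,
         1.00000000e+00]]), 'shot': 3}
0.15
```

View pics/a_scene.png

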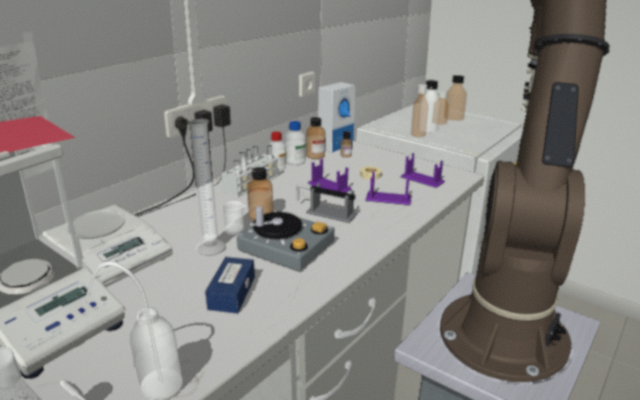

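View pics/a_side.png

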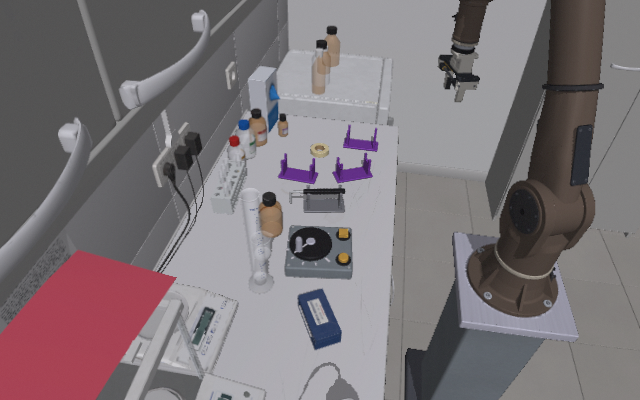

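View pics/a_wrist.png

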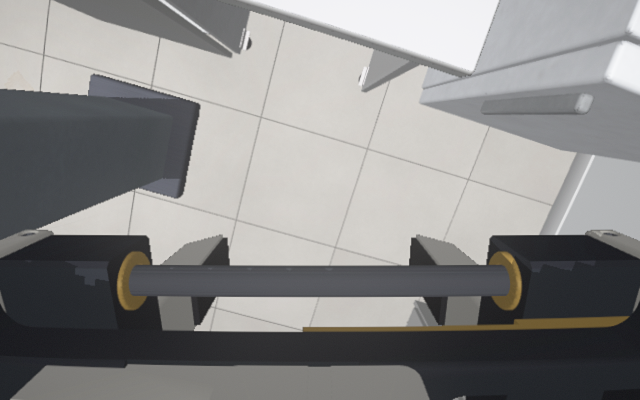

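The calibrator is around (290,238) in the scene view and (318,250) in the side view. The rest with the probe is on its right, at (332,202) and (323,198), and the blue case is on its left. Next I'll detect keypoints and fit poses.

```bash
cat > h.py <<'E'
import numpy as np, cv2
from cell import observe,get_image,boxes_of,place_of
from scipy.spatial.transform import Rotation as R
from scipy.optimize import least_squares
def proj(p,P):
    """p: picture dict with world_to_cam; P Nx3"""
    P=np.atleast_2d(P).astype(float); T=p["world_to_cam"]
    c=P@T[:3,:3].T+T[:3,3]; c=c*[1,-1,-1]
    return cv2.projectPoints(c.reshape(-1,1,3),np.zeros(3),np.zeros(3),p["camera_matrix"],p["distortion"])[0].reshape(-1,2)
def ray(p,uv):
    n=cv2.undistortPoints(np.array([[uv]],float),p["camera_matrix"],p["distortion"])[0,0]
    d=np.array([n[0],-n[1],-1.]); T=p["world_to_cam"]
    Rm=T[:3,:3]; o=-Rm.T@T[:3,3]; d=Rm.T@d; return o,d
def at_z(p,uv,z):
    o,d=ray(p,uv); return o+d*(z-o[2])/d[2]
def wristpic():
    s=observe(); p=get_image("wrist")
    T=np.eye(4); T[:3,:3]=R.from_rotvec(s["ee_rot"]).as_matrix(); T[:3,3]=s["position"]
    p["world_to_cam"]=np.linalg.inv(T@p["mount"]); return p
def save(p,name,crop=None,scale=1,pts=()):
    im=p["color"][:,:,::-1].copy()
    x0=y0=0
    if crop: x0,y0,x1,y1=crop; im=im[y0:y1,x0:x1]
    im=cv2.resize(im,None,fx=scale,fy=scale,interpolation=cv2.INTER_CUBIC)
    for u,v in pts: cv2.circle(im,(int((u-x0+.5)*scale),int((v-y0+.5)*scale)),3,(0,255,0),1)
    cv2.imwrite("pics/"+name,im)
E
python3 - <<'E'
from h import *
Z=dict(dial_axis=.063,dial_post=.085,stud_round_top=.061,stud_square_top=.061,calibrator=0,probe=.062,probe_tip=.0165,rest=0,weight_case=0,cylinder_250=0,bottle_amber=0,beaker_100=0)
for n in ["scene","side"]:
    p=get_image(n)
    for k,z in Z.items():
        for d in place_of(p,k)[:4]:
            print(n,k,np.round(d["point"],1),round(d["confidence"],2),np.round(at_z(p,d["point"],z),4)[:2])
    save(p,f"b_{n}.png",(220,140,380,280) if n=="scene" else (240,140,400,300),4 if n=="scene" else 3.75)
print(observe()["clock"])
E
```

```text
scene dial_axis [285.5 244.5] 0.72 [0.4766 0.0846]
scene dial_axis [278. 223.] 0.58 [0.5558 0.0217]
scene dial_post [259.2 217. ] 0.85 [0.5819 0.0573]
scene dial_post [318.5 224.8] 0.47 [ 4.51e-01 -1.00e-04]
scene dial_post [299.  239.2] 0.28 [0.4439 0.0768]
scene stud_round_top [261.  216.3] 0.69 [0.6135 0.0199]
scene stud_round_top [297.8 240.6] 0.42 [0.4686 0.0521]
scene stud_square_top [319.  223.1] 0.63 [ 0.4822 -0.0418]
scene stud_square_top [256.6 215.2] 0.63 [0.6259 0.0226]
scene calibrator [285.8 247.3] 0.93 [0.538  0.0162]
scene probe [330.9 189.4] 0.68 [ 0.5735 -0.2102]
scene probe_tip [298.3 200.2] 0.76 [ 0.6596 -0.1747]
scene rest [333.6 213.5] 0.77 [ 0.5536 -0.1978]
scene rest [388.6 200.4] 0.7 [ 0.4789 -0.3621]
scene rest [329.7 188.2] 0.68 [ 0.6611 -0.3224]
scene rest [420.7 184.1] 0.58 [ 0.4608 -0.5235]
scene weight_case [229.2 292.9] 0.7 [0.5083 0.2297]
scene weight_case [331.4 189.3] 0.33 [ 0.6524 -0.3193]
scene cylinder_250 [209.2 249.9] 0.89 [0.6726 0.1417]
scene bottle_amber [259.7 216.4] 0.71 [ 0.6983 -0.0592]
side dial_axis [309.2 241.7] 0.88 [0.5645 0.0202]
s
[... 167 characters left out ...]
are_top [343.1 230.8] 0.55 [ 0.4786 -0.0392]
side calibrator [322.7 256.9] 0.9 [0.5267 0.0142]
side calibrator [344.8 228.2] 0.24 [ 0.4786 -0.1093]
side probe [324.  191.7] 0.78 [ 0.5574 -0.1935]
side probe_tip [290.3 200.8] 0.73 [ 0.663  -0.1821]
side probe_tip [323.2 207.7] 0.51 [ 0.555  -0.1696]
side rest [296.8 178.7] 0.84 [ 0.6696 -0.3141]
side rest [322.9 206.8] 0.65 [ 0.559 -0.191]
side rest [359.8 145.6] 0.61 [ 0.4746 -0.5537]
side rest [349.9 175.1] 0.55 [ 0.492  -0.3679]
side weight_case [316.9 322.3] 0.8 [0.5074 0.2247]
side cylinder_250 [263.2 285.6] 0.73 [0.6665 0.1407]
side bottle_amber [270.3 233.5] 0.81 [ 0.6949 -0.0471]
side beaker_100 [263.5 253.8] 0.78 [0.6943 0.0333]
1.45
```

Run:
```python
from h import *
sc=get_image("scene"); si=get_image("side")
L=dict(ax=(.025,0,.063),r=(-.065,.045,.061),s=(-.065,-.045,.061),c=(0,0,0))
obs=[(sc,'ax',(278,223)),(sc,'r',(297.8,240.6)),(sc,'s',(319,223.1)),(sc,'c',(285.8,247.3)),
(si,'ax',(309.2,241.7)),(si,'r',(344.9,256)),(si,'s',(343.1,230.8)),(si,'c',(322.7,256.9))]
def W(q,l):
    c,s=np.cos(q[2]),np.sin(q[2]); l=np.atleast_2d(l); return np.c_[q[0]+c*l[:,0]-s*l[:,1],q[1]+s*l[:,0]+c*l[:,1],l[:,2]]
f=lambda q:np.concatenate([(proj(p,W(q,L[k]))[0]-uv) for p,k,uv in obs])
r=least_squares(f,[.53,.015,.15],loss='soft_l1'); q=r.x; print(q,np.degrees(q[2])); print(np.round(r.fun.reshape(-1,2),1))
dt=[np.r_[.025+.065*np.cos(np.radians(135-30*k)),.065*np.sin(np.radians(135-30*k)),.045] for k in range(10)]
box=[(sx*.09,sy*.08,z) for sx in(1,-1) for sy in (1,-1) for z in (0,.045)]
post=np.r_[.025,0,.0]
pts=W(q,np.array(dt+box+list(L.values())))
save(sc,"c_scene.png",(220,180,350,280),6,proj(sc,pts)); save(si,"c_side.png",(270,210,370,290),7.5,proj(si,pts))
save(si,"d_side.png",(270,210,370,290),7.5);save(sc,"d_scene.png",(230,180,350,280),6)
```

```text
[0.53626455 0.01619402 0.14578381] 8.352797035475847
[[-1.1 -1. ]
 [ 1.3  0.3]
 [ 0.2  1.1]
 [ 0.5  0.2]
 [ 1.3  0.1]
 [-1.1 -0.2]
 [-0.   0.4]
 [-3.4  0.1]]
```

View pics/c_scene.png

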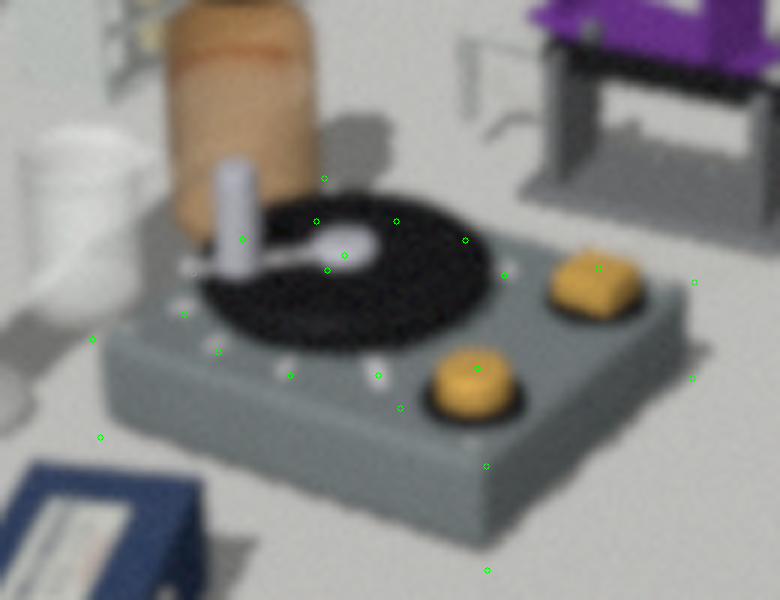

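View pics/c_side.png

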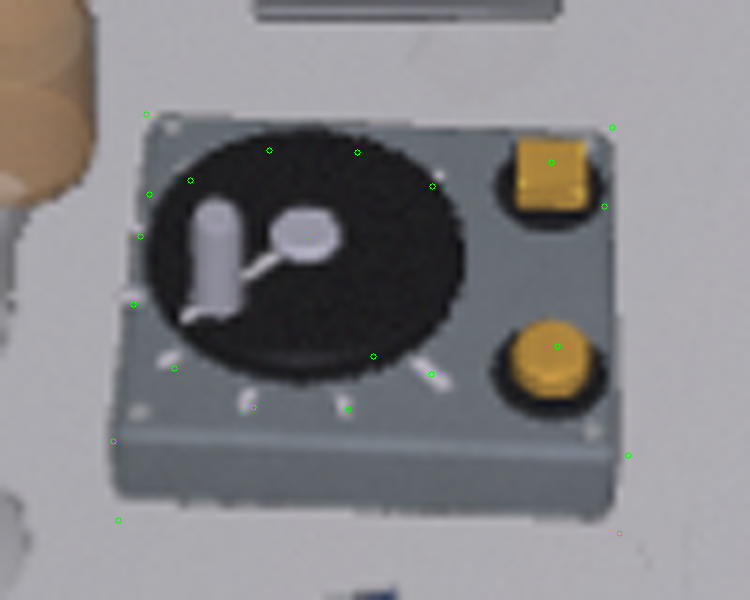

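View pics/d_side.png

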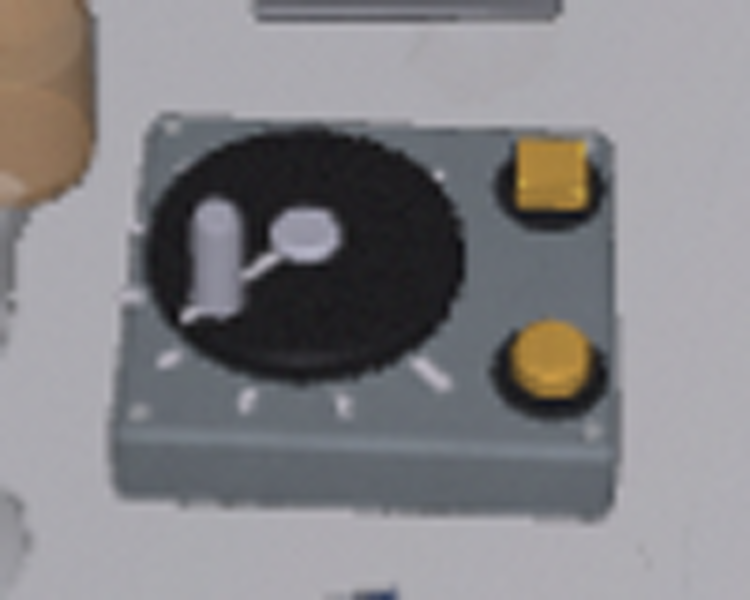

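The dial is at step 3: its white line points at the third short tick after the long one. The calibrator pose fits to about 2 mm. Next: tool axes and the rest/probe fit.

Run:
```python
from h import *
s=observe(); print(np.round(R.from_rotvec(s["ee_rot"]).as_matrix(),3))
sc=get_image("scene"); si=get_image("side")
def W(q,l):
    c,s=np.cos(q[2]),np.sin(q[2]); l=np.atleast_2d(l); return np.c_[q[0]+c*l[:,0]-s*l[:,1],q[1]+s*l[:,0]+c*l[:,1],l[:,2]]
q=[.557,-.196,.1]
pts=[]
base=[(a*.065,b*.03,z) for a in(1,-1) for b in(1,-1) for z in(.0,.008)]
pr=[(a*.05,b*.019,.072) for a in(1,-1) for b in(1,-1)]
pb=[(-.065,0,.062),(.065,0,.062),(.105,0,.062),(.105,0,.0165)]
P=W(q,np.array(base+pr+pb))
save(sc,"e_scene.png",(280,165,380,235),8,proj(sc,P)); save(si,"e_side.png",(270,160,370,230),8,proj(si,P))
```

```text
[[-0.96  -0.     0.281]
 [-0.281 -0.    -0.96 ]
 [ 0.    -1.     0.   ]]
```

View pics/e_scene.png

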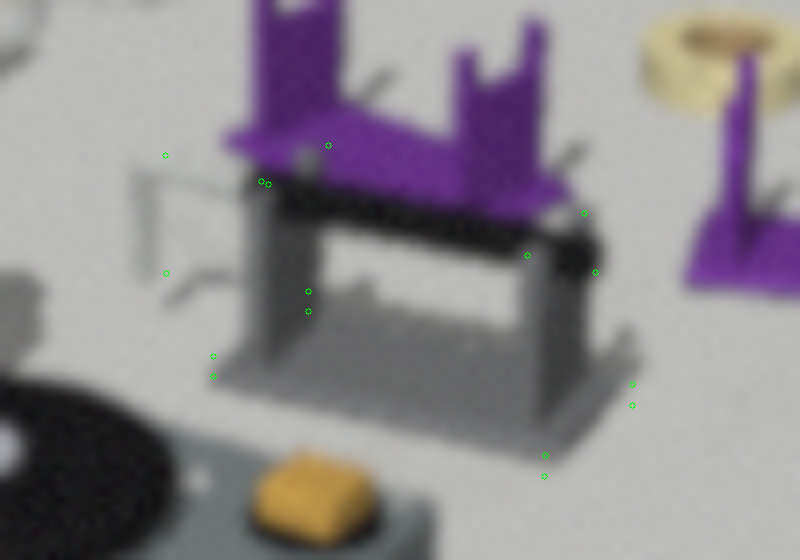

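View pics/e_side.png

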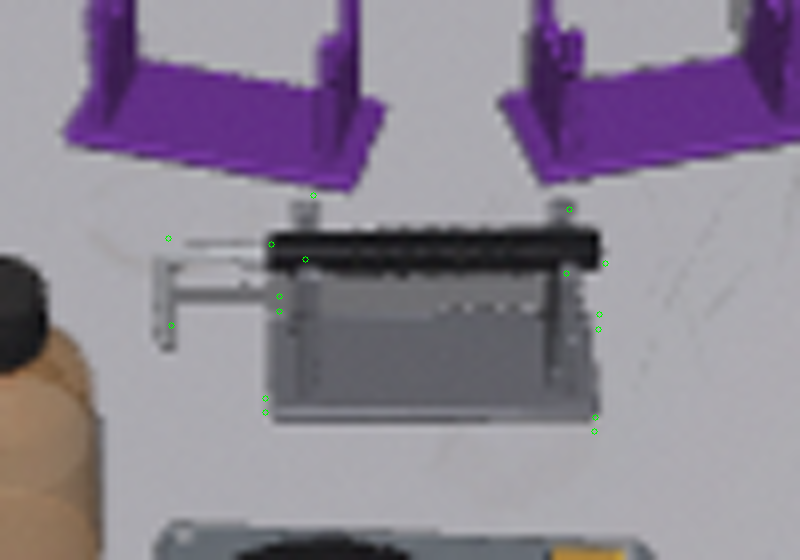

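Run:
```python
from h import *
sc=get_image("scene"); si=get_image("side")
def W(q,l):
    c,s=np.cos(q[2]),np.sin(q[2]); l=np.atleast_2d(l); return np.c_[q[0]+c*l[:,0]-s*l[:,1],q[1]+s*l[:,0]+c*l[:,1],l[:,2]]
o=[(si,273,420,.065,.03,0),(si,597,418,-.065,.03,0),(si,599,248,-.065,0,.062),(si,270,252,.065,0,.062),(si,162,262,.105,0,.062),(si,165,348,.105,0,.0165),
(sc,212,380,.065,.03,0),(sc,545,462,-.065,.03,0),(sc,593,255,-.065,0,.062),(sc,140,172,.105,0,.062),(sc,147,285,.105,0,.0165)]
def f(q):
    e=[]
    for p,u,v,*l in o:
        org=(270,160) if p is si else (280,165)
        e.append(proj(p,W(q,l))[0]-(np.array([u,v])/8-.5+org))
    return np.array(e)
for sel in (range(11),[0,1,6,7],[2,3,4,5,8,9,10]):
    r=least_squares(lambda q:f(q)[list(sel)].ravel(),[.557,-.196,.1],loss='soft_l1'); print(r.x,np.degrees(r.x[2])); print(np.round(f(r.x),1).tolist())
```

```text
[ 0.55946276 -0.19660736  0.21704711] 12.435883578202352
[[-0.7, 0.6], [-0.0, -0.1], [-0.0, 0.1], [-0.7, 0.4], [-0.1, -0.6], [-0.1, -0.5], [-0.6, 0.7], [1.8, 0.6], [1.0, 0.8], [0.3, -0.8], [-0.4, -0.1]]
[ 0.55920282 -0.19779901  0.17798505] 10.197792241468537
[[-0.9, -0.2], [-0.2, 0.2], [0.2, 0.4], [-0.5, -0.4], [0.1, -1.7], [0.1, -1.6], [-0.2, 0.1], [1.3, 0.7], [0.9, 1.0], [1.4, -1.5], [0.7, -0.8]]
[ 0.55917214 -0.19641039  0.22818574] 13.074080034894243
[[-0.5, 0.8], [0.2, -0.3], [0.0, -0.0], [-0.6, 0.6], [-0.0, -0.3], [0.0, -0.2], [-0.6, 0.9], [2.1, 0.5], [1.1, 0.7], [0.1, -0.6], [-0.5, 0.1]]
```

```bash
cat >> h.py <<'E'
def Rv(a):
    a=np.radians(a); c,s=np.cos(a),np.sin(a); return np.array([[c,0,-s],[s,0,c],[0,-1,0]])
def go(tgt,dang,n=5,step=.045,dstep=8.5,lim=None):
    """rows toward world target (x,y,z), tool-x yaw change dang deg (world CCW+) total; print rows, from measured pose, levelling tool"""
    s=observe(); p=s["position"]; M=R.from_rotvec(s["ee_rot"]).as_matrix(); a0=np.degrees(np.arctan2(M[1,0],M[0,0]))
    d=np.array(tgt)-p; L=np.linalg.norm(d); N=max(np.ceil(L/step),np.ceil(abs(dang)/dstep),1)
    rows=[]
    for i in range(1,n+1):
        k=min(i/N,1)
        t=M.T@(d*k); rv=np.degrees(R.from_matrix(M.T@Rv(a0+dang*k)).as_rotvec())
        rows.append([[round(float(v),4) for v in t],[round(float(v),2) for v in rv]])
    print(rows); print("N",N,"a0",round(a0,2),"pos",np.round(p,4),"t",s["clock"])
def st():
    s=observe(); M=R.from_rotvec(s["ee_rot"]).as_matrix()
    print("t",s["clock"],"pos",np.round(s["position"],4),"ang",round(np.degrees(np.arctan2(M[1,0],M[0,0])),2),"ydown",np.round(M[:,1],3),"F",np.round(s["force"],2),"j",np.round(s["joints"],2),"w",round(s["width"]*92,1))
E
python3 - <<'E'
from h import *
go((.5,0,.3),120)
E
```

```text
[[[-0.03, -0.0032, -0.0303], [-0.0, -7.5, 0.0]], [[-0.06, -0.0064, -0.0606], [-0.0, -15.0, 0.0]], [[-0.09, -0.0096, -0.0909], [-0.0, -22.5, 0.0]], [[-0.12, -0.0128, -0.1211], [-0.0, -30.0, 0.0]], [[-0.15, -0.016, -0.1514], [-0.0, -37.5, 0.0]]]
N 16.0 a0 -163.69 pos [ 0.1756 -0.5998  0.2488] t 1.75
```

Emit:
arm_command --plan '[[[-0.03,-0.003,-0.03],[0,-7.5,0]],[[-0.06,-0.006,-0.06],[0,-15,0]],[[-0.09,-0.01,-0.09],[0,-22.5,0]],[[-0.12,-0.013,-0.12],[0,-30,0]],[[-0.15,-0.016,-0.15],[0,-37.5,0]]]' --fingers 0.0 --squeeze 20

```text
clock: 2.25
position: [0.278, -0.4122, 0.2651]
ee_rot: [-0.845, 1.653, -1.654]
force: [0.2, -0.1, -0.0]
width: 0.608
```

Run:
```python
from h import *
st();go((.5,0,.3),85)
```

```text
t 2.25 pos [ 0.278  -0.4122  0.2651] ang -125.88 ydown [ 0.    -0.001 -1.   ] F [ 0.15 -0.07 -0.  ] j [ 1.03  0.22 -0.19  1.84  0.05  1.08  0.19] w 56.0
[[[-0.0422, -0.0032, -0.0056], [-0.03, -7.73, 0.02]], [[-0.0844, -0.0064, -0.0112], [-0.03, -15.45, 0.03]], [[-0.1266, -0.0096, -0.0168], [-0.03, -23.18, 0.03]], [[-0.1688, -0.0128, -0.0225], [-0.03, -30.91, 0.03]], [[-0.211, -0.016, -0.0281], [-0.03, -38.64, 0.03]]]
N 11.0 a0 -125.88 pos [ 0.278  -0.4122  0.2651] t 2.25
```

Emit:
arm_command --plan '[[[-0.042,-0.003,-0.006],[0,-7.7,0]],[[-0.084,-0.006,-0.011],[0,-15.5,0]],[[-0.127,-0.01,-0.017],[0,-23.2,0]],[[-0.169,-0.013,-0.022],[0,-31,0]],[[-0.211,-0.016,-0.028],[0,-38.6,0]]]'

```text
clock: 2.75
position: [0.38, -0.2254, 0.2812]
ee_rot: [-1.231, 1.173, -1.175]
force: [1.0, -0.0, -1.0]
width: 0.496
```

Run:
```python
from h import *
st();go((.5,0,.3),80)
```

```text
t 2.75 pos [ 0.38   -0.2254  0.2812] ang -87.27 ydown [ 0.001 -0.001 -1.   ] F [ 0.98 -0.01 -0.97] j [ 0.81  0.14 -0.44  1.92  0.07  1.1   0.39] w 45.7
[[[-0.0219, -0.0019, 0.0131], [-0.04, -8.0, 0.05]], [[-0.0439, -0.0038, 0.0261], [-0.03, -16.0, 0.05]], [[-0.0658, -0.0057, 0.0392], [-0.03, -24.0, 0.05]], [[-0.0878, -0.0075, 0.0522], [-0.03, -32.0, 0.06]], [[-0.1097, -0.0094, 0.0653], [-0.02, -40.0, 0.06]]]
N 10.0 a0 -87.27 pos [ 0.38   -0.2254  0.2812] t 2.75
```

Emit:
arm_command --plan '[[[-0.022,-0.002,0.013],[0,-8,0]],[[-0.044,-0.004,0.026],[0,-16,0]],[[-0.066,-0.006,0.039],[0,-24,0]],[[-0.088,-0.008,0.052],[0,-32,0]],[[-0.11,-0.009,0.065],[0,-40,0]]]'

```text
clock: 3.25
position: [0.4402, -0.1134, 0.2901]
ee_rot: [-1.473, 0.644, -0.645]
force: [0.0, -0.4, -0.4]
width: 0.497
```

Run:
```python
from h import *
st();go((.55,.03,.27),90)
```

```text
t 3.25 pos [ 0.4402 -0.1134  0.2901] ang -47.27 ydown [ 0.001 -0.    -1.   ] F [ 0.03 -0.41 -0.4 ] j [ 0.67  0.18 -0.61  1.87  0.11  1.13  0.76] w 45.8
[[[-0.0028, 0.0018, 0.0162], [-0.01, -8.18, 0.04]], [[-0.0056, 0.0037, 0.0324], [-0.0, -16.36, 0.04]], [[-0.0084, 0.0055, 0.0485], [-0.0, -24.55, 0.04]], [[-0.0112, 0.0073, 0.0647], [0.0, -32.73, 0.04]], [[-0.014, 0.0091, 0.0809], [0.01, -40.91, 0.04]]]
N 11.0 a0 -47.27 pos [ 0.4402 -0.1134  0.2901] t 3.25
```

Emit:
arm_command --plan '[[[-0.003,0.002,0.016],[0,-8.2,0]],[[-0.006,0.004,0.032],[0,-16.4,0]],[[-0.008,0.006,0.049],[0,-24.6,0]],[[-0.011,0.007,0.065],[0,-32.8,0]],[[-0.014,0.009,0.081],[0,-41,0]]]'

```text
clock: 3.75
position: [0.4905, -0.0488, 0.2809]
ee_rot: [-1.569, 0.085, -0.086]
force: [-0.1, -0.5, -0.2]
width: 0.497
```

Run:
```python
from h import *
st();go((.575,.042,.25),53.4+6.3)
p=wristpic(); save(p,"f_wrist.png")
```

```text
t 3.75 pos [ 0.4905 -0.0488  0.2809] ang -6.26 ydown [ 0. -0. -1.] F [-0.09 -0.51 -0.24] j [ 0.6   0.28 -0.76  1.79  0.21  1.15  1.24] w 45.7
[[[0.0093, 0.0039, 0.0124], [0.01, -7.46, 0.02]], [[0.0185, 0.0077, 0.0249], [0.01, -14.93, 0.02]], [[0.0278, 0.0116, 0.0373], [0.01, -22.39, 0.02]], [[0.037, 0.0154, 0.0497], [0.01, -29.85, 0.02]], [[0.0463, 0.0193, 0.0622], [0.02, -37.31, 0.02]]]
N 8.0 a0 -6.26 pos [ 0.4905 -0.0488  0.2809] t 3.75
```

View pics/f_wrist.png

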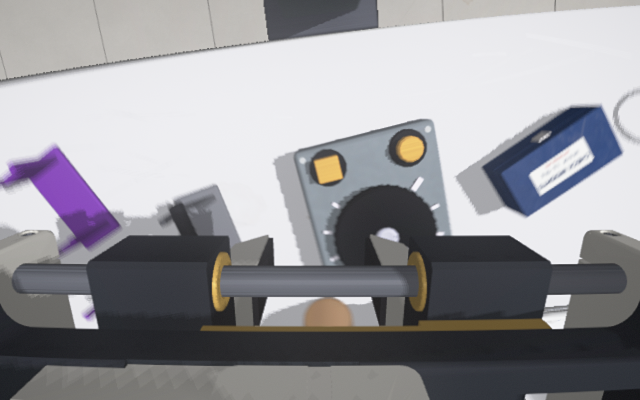

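The wrist view shows the square stud at (328,169), the round stud at (410,147) and the dial hub near (388,233).

Run:
```python
from h import *
p=wristpic()
for n,uv,z in [("sq",(328,169),.061),("rd",(410,147),.061),("hub",(388,234),.068),("cFR",(297,158),.045),("cFL",(433,121),.045)]: print(n,np.round(at_z(p,uv,z),4))
q=[.5363,.0162,.1458]
c,s=np.cos(q[2]),np.sin(q[2])
for l in [(-.065,-.045,.061),(-.065,.045,.061),(.025,0,.068),(-.09,-.08,.045),(-.09,.08,.045)]:
    P=np.array([q[0]+c*l[0]-s*l[1],q[1]+s*l[0]+c*l[1],l[2]]); print(np.round(P,4),np.round(proj(p,P)[0],1))
save(p,"g_wrist.png",(270,100,470,250),4)
```

```text
sq [ 0.4802 -0.0352  0.061 ]
rd [0.4653 0.0529 0.061 ]
hub [0.5572 0.0239 0.068 ]
cFR [ 0.4671 -0.0679  0.045 ]
cFL [0.4415 0.083  0.045 ]
[ 0.4785 -0.0378  0.061 ] [325.4 167.7]
[0.4655 0.0513 0.061 ] [408.5 147.3]
[0.561  0.0198 0.068 ] [384.5 237.6]
[ 0.4589 -0.076   0.045 ] [288.8 151.3]
[0.4356 0.0823 0.045 ] [432.2 115.5]
```

View pics/g_wrist.png

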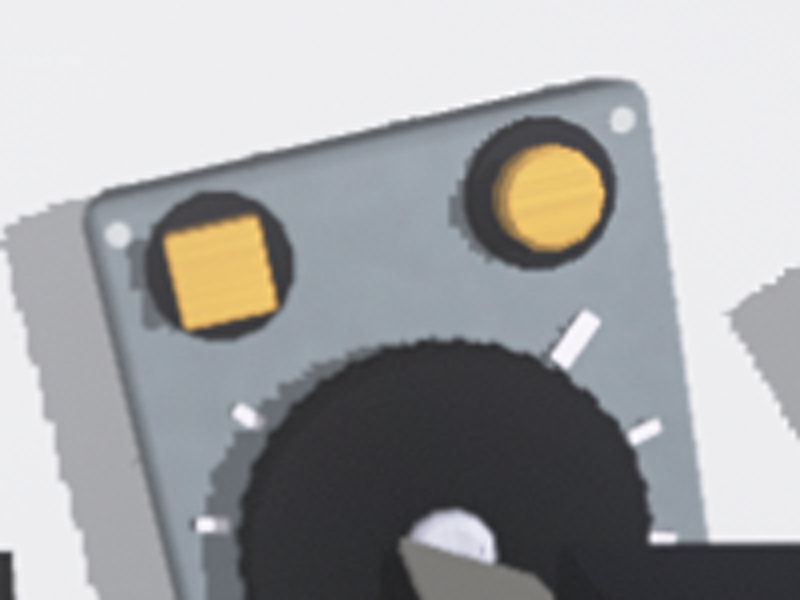

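Emit:
arm_command --plan '[[[0.009,0.004,0.012],[0,-7.5,0]],[[0.018,0.008,0.025],[0,-15,0]],[[0.028,0.012,0.037],[0,-22.4,0]],[[0.037,0.015,0.05],[0,-29.9,0]],[[0.046,0.019,0.062],[0,-37.3,0]]]'

```text
clock: 4.35
position: [0.5431, 0.0066, 0.2617]
ee_rot: [-1.53, -0.421, 0.421]
force: [-0.5, -0.1, 0.4]
width: 0.501
```

The wrist picture agrees with the calibrator fit to about 1 px.

Run:
```python
from h import *
st();go((.5861,.0535,.16),53.4-31,step=.03)
```

```text
t 4.35 pos [0.5431 0.0066 0.2617] ang 30.76 ydown [ 0.    -0.001 -1.   ] F [-0.52 -0.1   0.39] j [ 0.53  0.43 -0.88  1.7   0.35  1.18  1.66] w 46.0
[[[0.0153, 0.0254, 0.0046], [0.03, -5.6, -0.02]], [[0.0305, 0.0508, 0.0092], [0.03, -11.2, -0.02]], [[0.0458, 0.0763, 0.0138], [0.03, -16.8, -0.03]], [[0.061, 0.1017, 0.0184], [0.03, -22.4, -0.03]], [[0.061, 0.1017, 0.0184], [0.03, -22.4, -0.03]]]
N 4.0 a0 30.76 pos [0.5431 0.0066 0.2617] t 4.35
```

Emit:
arm_command --plan '[[[0.015,0.025,0.005],[0,-5.6,0]],[[0.03,0.05,0.009],[0,-11.2,0]],[[0.046,0.076,0.014],[0,-16.8,0]],[[0.061,0.102,0.018],[0,-22.4,0]],[[0.061,0.102,0.018],[0,-22.4,0]]]'

```text
clock: 4.85
position: [0.585, 0.0535, 0.1564]
ee_rot: [-1.445, -0.719, 0.727]
force: [-0.5, -0.3, -0.2]
width: 0.498
```

Run:
```python
from h import *
st();go((.5861,.0535,.104),53.4-53.4,step=.02)
p=wristpic(); save(p,"i_wrist.png")
p=get_image("side"); save(p,"i_side.png",(230,150,390,290),4.2)
p=get_image("scene"); save(p,"i_scene.png",(180,120,360,270),4)
```

```text
t 4.85 pos [0.585  0.0535 0.1564] ang 53.12 ydown [-0.005 -0.    -1.   ] F [-0.47 -0.26 -0.19] j [ 0.4   0.63 -0.88  1.72  0.55  1.06  1.83] w 45.9
[[[0.0003, 0.0175, -0.0004], [-0.23, -0.0, -0.18]], [[0.0005, 0.0349, -0.0008], [-0.23, -0.0, -0.18]], [[0.0008, 0.0524, -0.0011], [-0.23, -0.0, -0.18]], [[0.0008, 0.0524, -0.0011], [-0.23, -0.0, -0.18]], [[0.0008, 0.0524, -0.0011], [-0.23, -0.0, -0.18]]]
N 3.0 a0 53.12 pos [0.585  0.0535 0.1564] t 4.85
```

View pics/i_side.png

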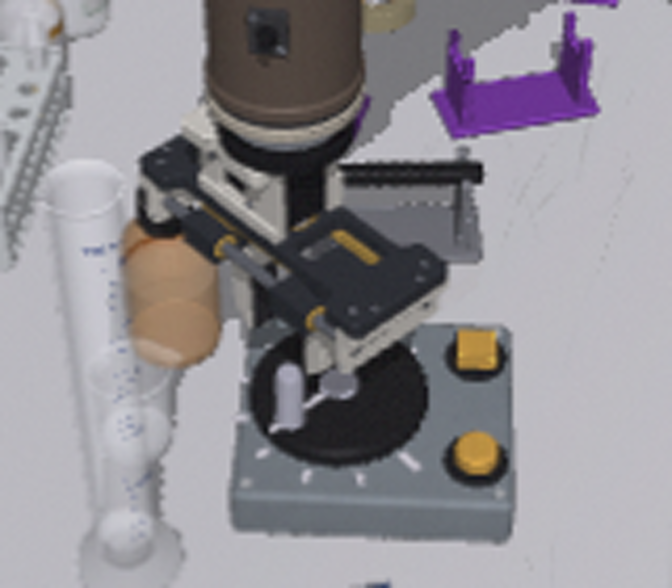

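View pics/i_scene.png

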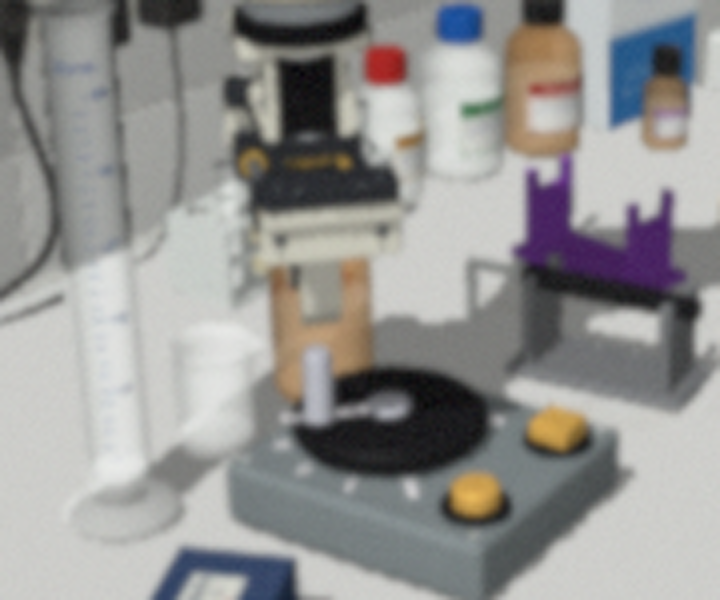

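View pics/i_wrist.png

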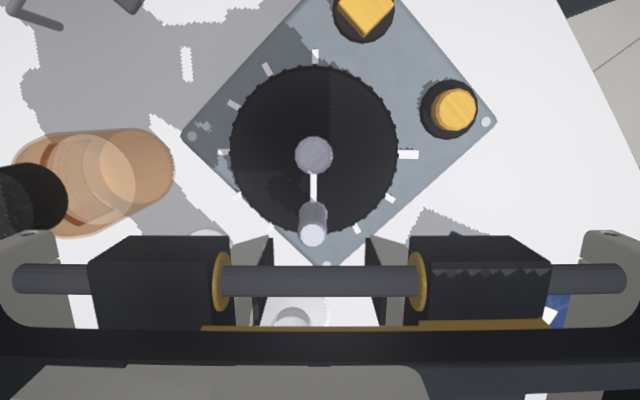

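Run:
```python
from h import *
p=wristpic(); print(np.round(at_z(p,(312.5,235),.107),4), np.round(at_z(p,(314,154),.068),4))
print(np.round(proj(p,[[.5861,.0535,.107],[.561,.0198,.068]]),1))
st();go((.5861,.0535,.11),0,step=.02)
```

```text
[0.5902 0.0511 0.107 ] [0.5633 0.0164 0.068 ]
[[320.5 234.1]
 [319.8 155.9]]
t 5.05 pos [0.5863 0.0529 0.161 ] ang 52.9 ydown [ 0.001 -0.001 -1.   ] F [0.2  0.97 0.15] j [ 0.41  0.62 -0.88  1.72  0.54  1.06  1.83] w 46.0
[[[0.0001, 0.017, 0.0002], [0.08, -0.0, 0.02]], [[0.0002, 0.034, 0.0004], [0.08, -0.0, 0.02]], [[0.0004, 0.051, 0.0006], [0.08, -0.0, 0.02]], [[0.0004, 0.051, 0.0006], [0.08, -0.0, 0.02]], [[0.0004, 0.051, 0.0006], [0.08, -0.0, 0.02]]]
N 3.0 a0 52.9 pos [0.5863 0.0529 0.161 ] t 5.05
```

Run:
```python
from h import *
p=wristpic(); save(p,"j_wrist.png",(260,130,370,250),5,proj(p,[[.5861,.0535,.107],[.561,.0198,.068]]))
```

```text
(no output)
```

View pics/j_wrist.png

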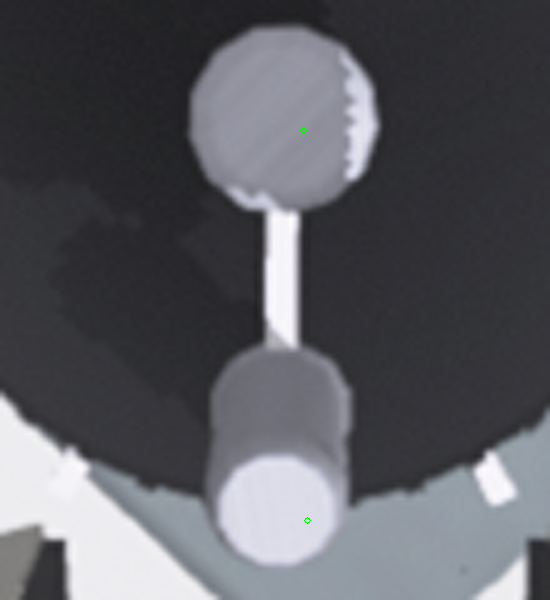

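Run:
```python
from h import *
p=wristpic(); a=at_z(p,(314.9,231.4),.107); b=at_z(p,(316.1,153.2),.068); print(np.round(a,4),np.round(b,4),np.linalg.norm((a-b)[:2]), np.degrees(np.arctan2(*(a-b)[[1,0]])))
```

```text
[0.5883 0.0503 0.107 ] [0.5625 0.0168 0.068 ] 0.042296481804453175 52.308649158163796
```

The post measures 42.3 mm from the hub (expected 42). Averaging the estimates gives an axis of about (.5618, .0183) and a yaw of about 8°. Descending.

Emit:
arm_command --plan '[[[0,0.017,-0.001],[0,0,0]],[[0,0.034,-0.001],[0,0,0]],[[0,0.051,-0.001],[0,0,0]],[[0,0.051,-0.001],[0,0,0]]]'

```text
clock: 5.55
position: [0.585, 0.0522, 0.1054]
ee_rot: [-1.446, -0.719, 0.727]
force: [0.0, -1.0, -0.1]
width: 0.499
```

Emit:
arm_command --plan '[[[0,0,0],[0,0,0]],[[0,0,0],[0,0,0]],[[0,0,0],[0,0,0]],[[0,0,0],[0,0,0]],[[0,0,0],[0,0,0]]]' --fingers 1.0 --squeeze 12

```text
clock: 6.05
position: [0.5882, 0.0527, 0.1094]
ee_rot: [-1.448, -0.725, 0.721]
force: [5.0, -0.9, 0.5]
width: 0.188
```

Run:
```python
from h import *
st()
p=get_image("side"); save(p,"k_side.png",(230,150,390,290),4.2)
```

```text
t 6.05 pos [0.5882 0.0527 0.1094] ang 53.07 ydown [ 0.003 -0.    -1.   ] F [ 4.99 -0.87  0.5 ] j [ 0.38  0.68 -0.84  1.76  0.61  0.97  1.79] w 17.3
```

View pics/k_side.png

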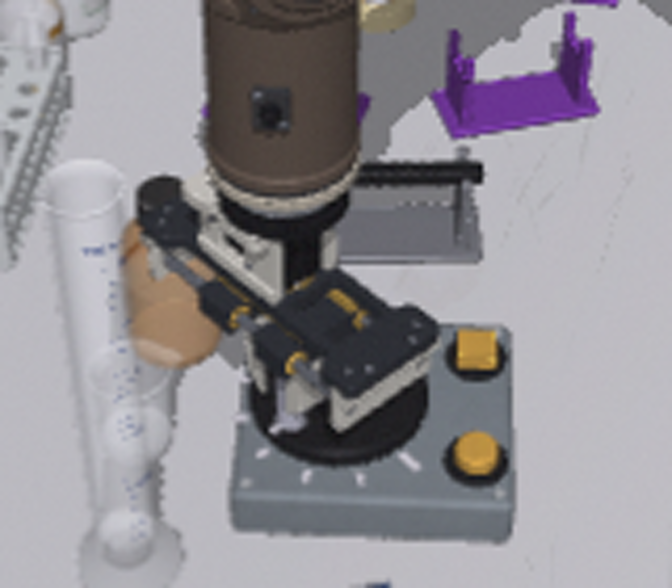

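Emit:
arm_command --plan '[[[-0.0002,0,-0.0044],[0,6,0]],[[-0.0009,0,-0.0087],[0,12,0]],[[-0.0021,0,-0.013],[0,18,0]],[[-0.0036,0,-0.0171],[0,24,0]],[[-0.0056,0,-0.021],[0,30,0]]]' --squeeze 25

```text
clock: 6.6
position: [0.6021, 0.0353, 0.1094]
ee_rot: [-1.549, -0.315, 0.31]
force: [7.1, -4.0, 0.0]
width: 0.184
```

Emit:
arm_command --plan '[[[0,0,0],[0,0,0]],[[0,0,0],[0,0,0]]]'

```text
clock: 6.8
position: [0.6022, 0.0351, 0.1094]
ee_rot: [-1.549, -0.318, 0.313]
force: [7.5, -2.8, -1.3]
width: 0.184
```

Run:
```python
from h import *
st()
d=observe()["position"][:2]-[.5618,.0183]; print(np.linalg.norm(d),np.degrees(np.arctan2(d[1],d[0])))
p=get_image("side"); save(p,"l_side.png",(230,150,390,290),4.2)
p=wristpic(); save(p,"l_wrist.png")
```

```text
t 6.8 pos [0.6022 0.0351 0.1094] ang 23.03 ydown [ 0.003 -0.001 -1.   ] F [ 7.49 -2.84 -1.25] j [ 0.33  0.65 -0.71  1.74  0.51  0.94  1.38] w 16.9
0.04375809647186003 22.618081871124428
```

View pics/l_side.png

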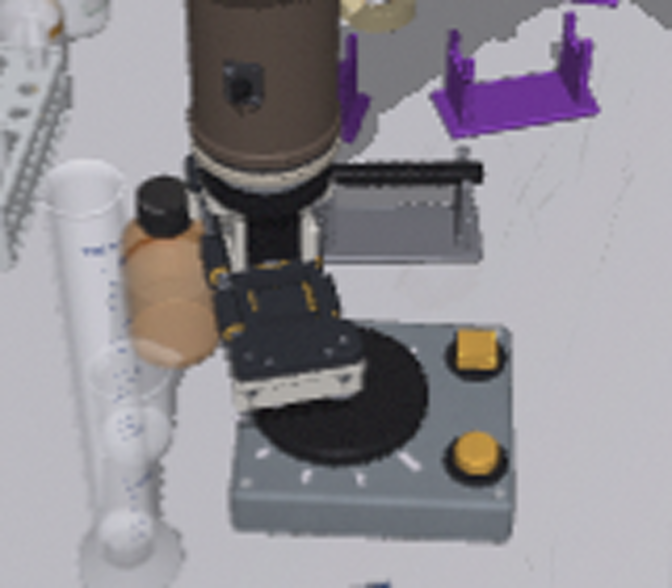

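View pics/l_wrist.png

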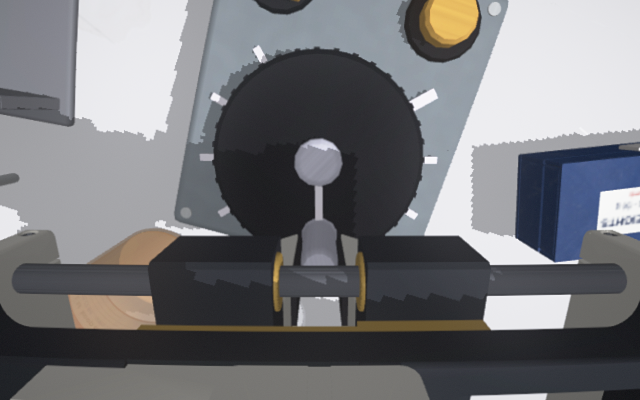

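Dial moved to step 4: in the wrist view the white line stays centred on the gripper at 23° yaw. Next click.

Emit:
arm_command --plan '[[[-0.0002,0,-0.0044],[0,6,0]],[[-0.0009,0,-0.0087],[0,12,0]],[[-0.0021,0,-0.013],[0,18,0]],[[-0.0036,0,-0.0171],[0,24,0]],[[-0.0056,0,-0.021],[0,30,0]]]'

```text
clock: 7.4
position: [0.6055, 0.0131, 0.1095]
ee_rot: [-1.569, 0.095, -0.102]
force: [7.7, -4.7, -1.5]
width: 0.187
```

Emit:
arm_command --plan '[[[0,0,0],[0,0,0]],[[0,0,0],[0,0,0]]]'

```text
clock: 7.6
position: [0.6055, 0.0128, 0.1095]
ee_rot: [-1.57, 0.093, -0.099]
force: [7.4, -4.6, -0.4]
width: 0.183
```

Run:
```python
from h import *
st()
d=observe()["position"][:2]-[.5618,.0183]; print(np.linalg.norm(d),np.degrees(np.arctan2(d[1],d[0])))
p=get_image("side"); save(p,"m_side.png",(230,150,390,290),4.2)
p=wristpic(); save(p,"m_wrist.png")
```

```text
t 7.6 pos [0.6055 0.0128 0.1095] ang -7.01 ydown [ 0.004 -0.001 -1.   ] F [ 7.43 -4.64 -0.39] j [ 0.28  0.62 -0.58  1.74  0.42  0.91  0.97] w 16.8
0.044032242229935056 -7.125888734708811
```

View pics/m_wrist.png

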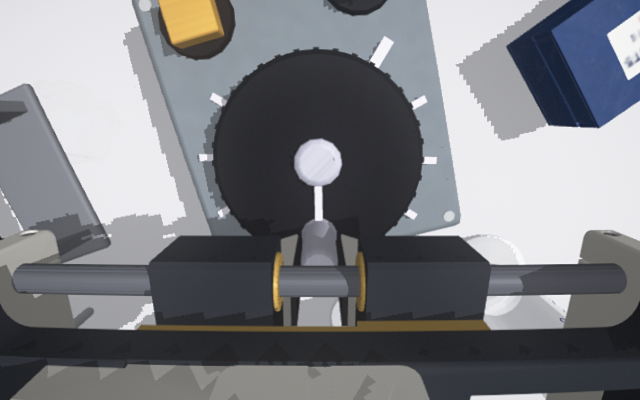

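View pics/m_side.png

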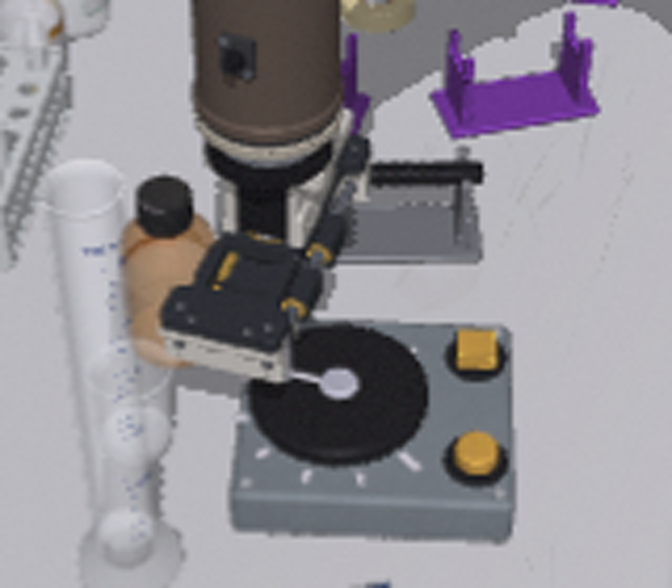

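Step 5 reached; the bottle has not moved. Last click.

Emit:
arm_command --plan '[[[-0.0002,0,-0.0044],[0,6,0]],[[-0.0009,0,-0.0087],[0,12,0]],[[-0.0021,0,-0.013],[0,18,0]],[[-0.0036,0,-0.0171],[0,24,0]],[[-0.0056,0,-0.021],[0,30,0]]]'

```text
clock: 8.2
position: [0.5974, -0.0081, 0.1095]
ee_rot: [-1.511, 0.506, -0.513]
force: [6.5, -7.8, -1.1]
width: 0.183
```

Emit:
arm_command --plan '[[[0,0,0],[0,0,0]],[[0,0,0],[0,0,0]]]'

```text
clock: 8.4
position: [0.5972, -0.0083, 0.1095]
ee_rot: [-1.512, 0.503, -0.51]
force: [6.8, -7.4, -0.6]
width: 0.185
```

Run:
```python
from h import *
st()
d=observe()["position"][:2]-[.5618,.0183]; print(np.linalg.norm(d),np.degrees(np.arctan2(d[1],d[0])))
p=wristpic(); save(p,"n_wrist.png")
```

```text
t 8.4 pos [ 0.5972 -0.0083  0.1095] ang -37.05 ydown [ 0.004 -0.002 -1.   ] F [ 6.83 -7.42 -0.64] j [ 0.23  0.58 -0.45  1.77  0.32  0.86  0.56] w 17.1
0.044284022656086816 -36.89510199902822
```

View pics/n_wrist.png

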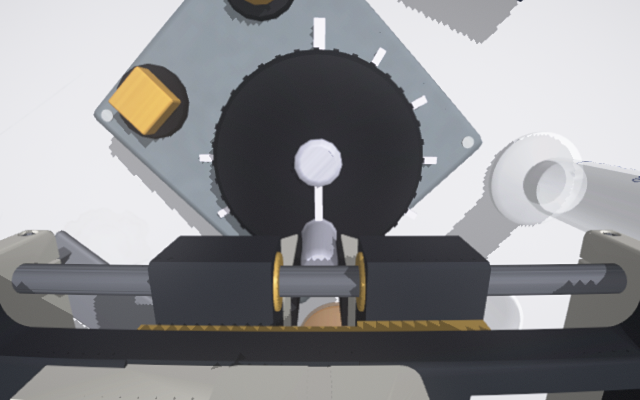

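The white line now points exactly opposite the long tick at (319,32), which is step 6. Opening, then rising.

Emit:
arm_command --plan '[[[0,0,0],[0,0,0]],[[0,0,0],[0,0,0]],[[0,0,0],[0,0,0]],[[0,0,0],[0,0,0]]]' --fingers 0.0

```text
clock: 8.85
position: [0.595, -0.0052, 0.1086]
ee_rot: [-1.511, 0.504, -0.503]
force: [0.3, -0.2, 0.1]
width: 0.475
```

Emit:
arm_command --plan '[[[0,-0.03,0],[0,0,0]],[[0,-0.07,0],[0,0,0]],[[0,-0.11,0],[0,0,0]]]'

```text
clock: 9.15
position: [0.5947, -0.0053, 0.2196]
ee_rot: [-1.512, 0.505, -0.502]
force: [1.3, -0.6, 0.2]
width: 0.502
```

Run:
```python
from h import *
st()
a=np.radians(12.4); t=(.5595+.015*np.cos(a),-.1967+.015*np.sin(a),.2)
print(t); go(t,12.4+37.05)
p=wristpic(); save(p,"o_wrist.png")
```

```text
t 9.15 pos [ 0.5947 -0.0053  0.2196] ang -36.84 ydown [-0.002  0.    -1.   ] F [ 1.35 -0.62  0.24] j [ 0.26  0.46 -0.49  1.65  0.24  1.09  0.63] w 46.1
(np.float64(0.5741500841750126), np.float64(-0.19347897009249407), 0.2)
[[[0.0161, 0.0032, -0.0271], [0.03, -8.24, -0.1]], [[0.0321, 0.0065, -0.0543], [0.02, -16.48, -0.1]], [[0.0482, 0.0097, -0.0814], [0.01, -24.72, -0.1]], [[0.0643, 0.013, -0.1086], [0.01, -32.97, -0.1]], [[0.0804, 0.0162, -0.1357], [-0.0, -41.21, -0.1]]]
N 6.0 a0 -36.84 pos [ 0.5947 -0.0053  0.2196] t 9.15
```

View pics/o_wrist.png

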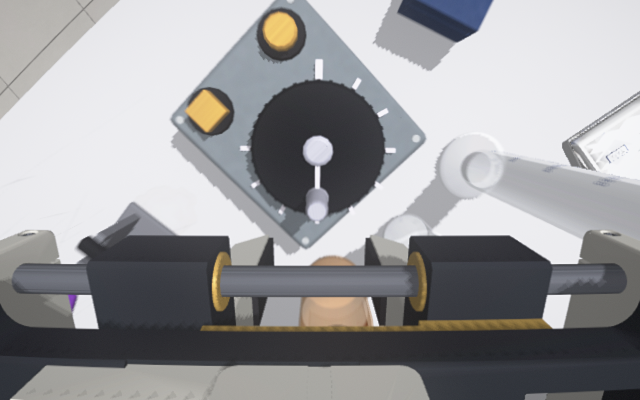

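Emit:
arm_command --plan '[[[0.016,0.003,-0.027],[0,-8.2,0]],[[0.032,0.006,-0.054],[0,-16.5,0]],[[0.048,0.01,-0.081],[0,-24.7,0]],[[0.064,0.013,-0.109],[0,-33,0]],[[0.08,0.016,-0.136],[0,-41.2,0]]]'

```text
clock: 9.7
position: [0.5773, -0.1635, 0.2024]
ee_rot: [-1.57, -0.064, 0.064]
force: [-0.6, -0.6, -0.1]
width: 0.5
```

Run:
```python
from h import *
st()
go((.5741,-.1935,.17),12.4-4.3)
```

```text
t 9.7 pos [ 0.5773 -0.1635  0.2024] ang 4.68 ydown [-0.  0. -1.] F [-0.6  -0.55 -0.11] j [ 0.62  0.52 -0.63  1.66  0.34  1.08  1.54] w 46.0
[[[-0.0056, 0.0324, -0.0296], [-0.01, -8.1, -0.01]], [[-0.0056, 0.0324, -0.0296], [-0.01, -8.1, -0.01]], [[-0.0056, 0.0324, -0.0296], [-0.01, -8.1, -0.01]], [[-0.0056, 0.0324, -0.0296], [-0.01, -8.1, -0.01]], [[-0.0056, 0.0324, -0.0296], [-0.01, -8.1, -0.01]]]
N 1.0 a0 4.68 pos [ 0.5773 -0.1635  0.2024] t 9.7
```

Emit:
arm_command --plan '[[[-0.003,0.016,-0.015],[0,-4,0]],[[-0.006,0.032,-0.03],[0,-7.7,0]],[[-0.006,0.032,-0.03],[0,-7.7,0]],[[-0.006,0.032,-0.03],[0,-7.7,0]]]'

```text
clock: 10.1
position: [0.5739, -0.1921, 0.1707]
ee_rot: [-1.564, -0.163, 0.163]
force: [0.8, 0.6, 1.0]
width: 0.502
```

Run:
```python
from h import *
st()
p=wristpic(); save(p,"p_wrist.png")
```

```text
t 10.1 pos [ 0.5739 -0.1921  0.1707] ang 11.9 ydown [-0.     0.001 -1.   ] F [0.82 0.64 0.96] j [ 0.67  0.56 -0.65  1.68  0.38  1.03  1.68] w 46.1
```

View pics/p_wrist.png

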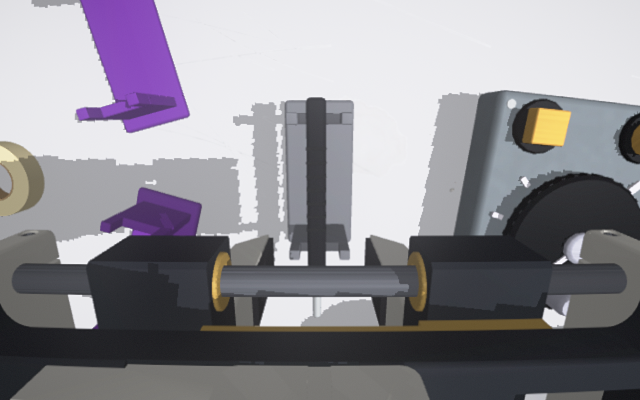

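The handle runs straight up the picture: rear end at (316,98), front fork at row 245.

Run:
```python
from h import *
p=wristpic(); save(p,"q_wrist.png",(270,80,370,280),3.9)
a=at_z(p,(316.3,98),.069); b=at_z(p,(316.8,255),.069); d=a-b
print(np.round(a,4),np.round(b,4),np.degrees(np.arctan2(-d[1],-d[0])),np.linalg.norm(d))
u=-d/np.linalg.norm(d); print("centre",np.round(a+.065*u,4))
print(np.round(at_z(p,(290,117),.072),4),np.round(at_z(p,(348,117),.072),4),np.round(at_z(p,(285,100),.008),4),np.round(at_z(p,(353,100),.008),4))
st()
```

```text
[ 0.4973 -0.2098  0.069 ] [ 0.6095 -0.1858  0.069 ] 12.069934381345659 0.11474247278682528
centre [ 0.5608 -0.1962  0.069 ]
[ 0.5132 -0.2247  0.072 ] [ 0.5051 -0.1861  0.072 ] [ 0.5015 -0.2366  0.008 ] [ 0.4894 -0.1797  0.008 ]
t 10.2 pos [ 0.5748 -0.1912  0.1717] ang 12.03 ydown [ 0.001  0.001 -1.   ] F [0.03 0.41 0.36] j [ 0.67  0.56 -0.65  1.68  0.38  1.03  1.68] w 46.2
```

View pics/q_wrist.png

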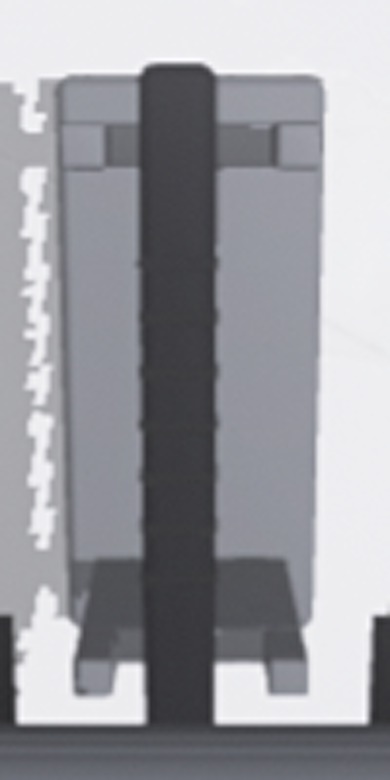

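Run:
```python
from h import *
go((.5823,-.1916,.065),.1,step=.03)
```

```text
[[[0.0018, 0.0267, -0.0005], [-0.01, -0.02, 0.08]], [[0.0036, 0.0534, -0.001], [-0.01, -0.05, 0.08]], [[0.0053, 0.08, -0.0015], [-0.01, -0.07, 0.08]], [[0.0071, 0.1067, -0.002], [-0.01, -0.1, 0.08]], [[0.0071, 0.1067, -0.002], [-0.01, -0.1, 0.08]]]
N 4.0 a0 12.03 pos [ 0.5748 -0.1912  0.1717] t 10.2
```

Emit:
arm_command --plan '[[[0.004,0.027,-0.001],[0,0,0]],[[0.007,0.053,-0.002],[0,0,0]],[[0.007,0.08,-0.002],[0,0,0]],[[0.007,0.1067,-0.002],[0,0,0]],[[0.007,0.1067,-0.002],[0,0,0]]]'

```text
clock: 10.7
position: [0.5798, -0.1919, 0.0618]
ee_rot: [-1.563, -0.162, 0.168]
force: [-0.9, 0.2, 0.1]
width: 0.501
```

Emit:
arm_command --plan '[[[0,0,0],[0,0,0]],[[0,0,0],[0,0,0]],[[0,0,0],[0,0,0]],[[0,0,0],[0,0,0]],[[0,0,0],[0,0,0]]]' --fingers 1.0 --squeeze 10

```text
clock: 11.2
position: [0.5817, -0.1935, 0.0649]
ee_rot: [-1.565, -0.165, 0.163]
force: [-0.7, 0.1, 4.8]
width: 0.151
```

Emit:
arm_command --plan '[[[0,0,0],[0,0,0]],[[0,0,0],[0,0,0]]]' --squeeze 58

```text
clock: 11.4
position: [0.5817, -0.1935, 0.0649]
ee_rot: [-1.565, -0.165, 0.164]
force: [-1.0, -0.2, 6.7]
width: 0.145
```

Run:
```python
from h import *
st()
p=get_image("side"); save(p,"r_side.png",(230,130,390,270),4.2)
```

```text
t 11.4 pos [ 0.5817 -0.1935  0.0649] ang 12.0 ydown [ 0.001 -0.    -1.   ] F [-0.99 -0.23  6.69] j [ 0.62  0.69 -0.58  1.75  0.48  0.85  1.6 ] w 13.4
```

View pics/r_side.png

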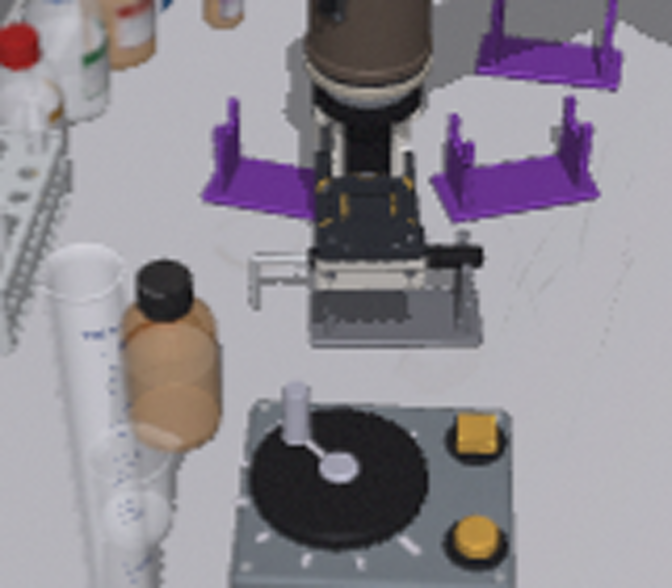

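Gripped (13.4 mm). Lifting.

Emit:
arm_command --plan '[[[0,-0.02,0],[0,0,0]],[[0,-0.05,0],[0,0,0]],[[0,-0.09,0],[0,0,0]],[[0,-0.13,0],[0,0,0]]]'

```text
clock: 11.85
position: [0.5807, -0.1933, 0.195]
ee_rot: [-1.564, -0.164, 0.166]
force: [1.5, -0.7, -1.7]
width: 0.147
```

Run:
```python
from h import *
st(); go((.43,-.08,.2),-30,step=.045)
p=get_image("side"); save(p,"s_side.png",(230,130,390,270),4.2)
```

```text
t 11.85 pos [ 0.5807 -0.1933  0.195 ] ang 12.02 ydown [-0.001  0.001 -1.   ] F [ 1.53 -0.7  -1.68] j [ 0.67  0.55 -0.65  1.63  0.37  1.09  1.7 ] w 13.5
[[[-0.0248, -0.0009, 0.0284], [-0.04, 6.0, -0.06]], [[-0.0495, -0.0019, 0.0569], [-0.04, 12.0, -0.07]], [[-0.0743, -0.0028, 0.0853], [-0.04, 18.0, -0.07]], [[-0.099, -0.0038, 0.1138], [-0.03, 24.0, -0.07]], [[-0.1238, -0.0047, 0.1422], [-0.03, 30.0, -0.07]]]
N 5.0 a0 12.02 pos [ 0.5807 -0.1933  0.195 ] t 11.85
```

View pics/s_side.png

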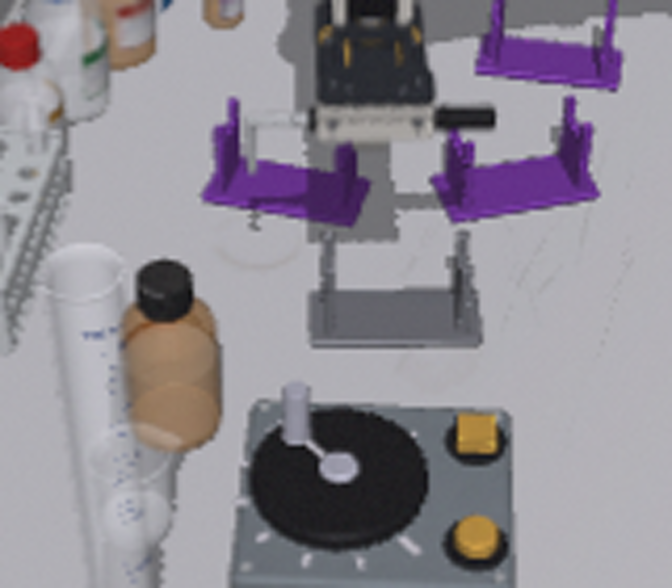

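The probe is up and level, and the rest is empty. Moving towards the round stud.

Emit:
arm_command --plan '[[[-0.025,-0.001,0.028],[0,6,0]],[[-0.05,-0.002,0.057],[0,12,0]],[[-0.074,-0.003,0.085],[0,18,0]],[[-0.099,-0.004,0.114],[0,24,0]],[[-0.124,-0.005,0.142],[0,30,0]]]'

```text
clock: 12.4
position: [0.429, -0.0794, 0.1989]
ee_rot: [-1.556, 0.25, -0.25]
force: [-0.1, 1.4, -0.4]
width: 0.145
```

Run:
```python
from h import *
st(); s=observe();M=R.from_rotvec(s["ee_rot"]).as_matrix()
go((.3893,.0867,.145),-25-np.degrees(np.arctan2(M[1,0],M[0,0])),step=.045)
```

```text
t 12.4 pos [ 0.429  -0.0794  0.1989] ang -18.24 ydown [ 0. -0. -1.] F [-0.12  1.4  -0.42] j [ 0.6   0.25 -0.64  2.04  0.19  0.91  1.12] w 13.3
[[[-0.0224, 0.0135, 0.0363], [0.0, 1.69, 0.0]], [[-0.0448, 0.0269, 0.0727], [0.0, 3.38, 0.01]], [[-0.0673, 0.0404, 0.109], [0.0, 5.07, 0.01]], [[-0.0897, 0.0539, 0.1454], [0.0, 6.76, 0.01]], [[-0.0897, 0.0539, 0.1454], [0.0, 6.76, 0.01]]]
N 4.0 a0 -18.24 pos [ 0.429  -0.0794  0.1989] t 12.4
```

Emit:
arm_command --plan '[[[-0.022,0.013,0.036],[0,1.7,0]],[[-0.045,0.027,0.073],[0,3.4,0]],[[-0.067,0.04,0.109],[0,5.1,0]],[[-0.09,0.054,0.145],[0,6.8,0]],[[-0.09,0.054,0.145],[0,6.8,0]]]'

```text
clock: 12.9
position: [0.3874, 0.0907, 0.1443]
ee_rot: [-1.543, 0.335, -0.332]
force: [0.3, -1.2, 0.2]
width: 0.145
```

Emit:
arm_command --plan '[[[0,0,0],[0,0,0]],[[0,0,0],[0,0,0]]]'

```text
clock: 13.1
position: [0.3899, 0.0846, 0.1451]
ee_rot: [-1.544, 0.34, -0.34]
force: [-0.6, -0.3, -1.5]
width: 0.145
```

Run:
```python
from h import *
st()
s=observe();M=R.from_rotvec(s["ee_rot"]).as_matrix()
tip=s["position"]+M@np.array([.0836,.0484,0]); print("tip pred",tip)
for n,c in(("side",(290,190,410,290)),("scene",(250,170,370,270))):
    p=get_image(n); save(p,f"t_{n}.png",c,6,proj(p,[tip,[.4655,.0513,.061]])); print([ (d["point"],d["confidence"]) for d in place_of(p,"probe_tip")[:2]],proj(p,tip))
```

```text
t 13.1 pos [0.3899 0.0846 0.1451] ang -24.83 ydown [ 0. -0. -1.] F [-0.56 -0.27 -1.49] j [ 0.23  0.28 -0.68  2.18  0.26  0.76  0.52] w 13.4
tip pred [0.46576785 0.04943053 0.09673852]
[] [[344.54782188 246.26025947]]
[([299.9, 228.7], 0.69)] [[299.38860007 226.53710537]]
```

View pics/t_side.png

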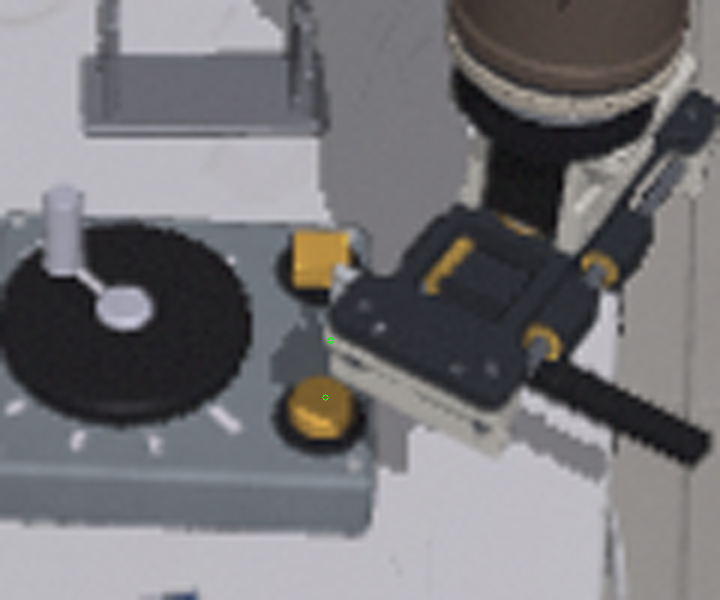

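View pics/t_scene.png

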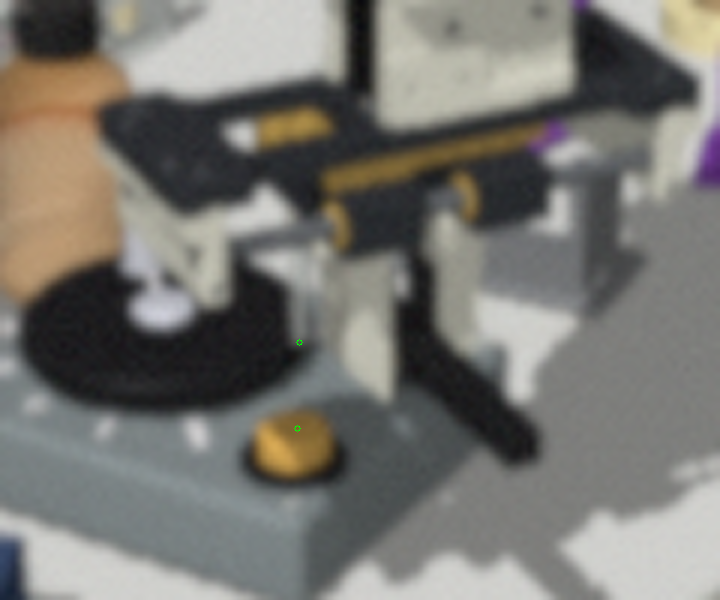

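The tip is right over the round stud; it shows at (302,345) in the scene crop, as predicted. Pressing.

Emit:
arm_command --plan '[[[0,0.015,0.002],[0,0,0]],[[0,0.03,0.002],[0,0,0]],[[0,0.036,0.002],[0,0,0]],[[0,0.04,0.002],[0,0,0]],[[0,0.043,0.002],[0,0,0]]]'

```text
clock: 13.8
position: [0.3905, 0.087, 0.1021]
ee_rot: [-1.544, 0.34, -0.34]
force: [-2.3, 0.9, 3.0]
width: 0.145
```

Emit:
arm_command --plan '[[[0,0,0],[0,0,0]],[[0,0,0],[0,0,0]],[[0,0,0],[0,0,0]]]'

```text
clock: 14.1
position: [0.3905, 0.0871, 0.1023]
ee_rot: [-1.544, 0.339, -0.34]
force: [-1.5, 0.7, 2.6]
width: 0.144
```

Run:
```python
from h import *
st()
s=observe();M=R.from_rotvec(s["ee_rot"]).as_matrix(); print(s["ft_torque"])
tip=s["position"]+M@np.array([.0836,.0484,0]); print("tip pred",tip)
for n,c in(("side",(290,190,410,290)),("scene",(270,190,350,260))):
    p=get_image(n); save(p,f"u_{n}.png",c,6 if n=="side" else 9,proj(p,[tip]))
```

```text
t 14.1 pos [0.3905 0.0871 0.1023] ang -24.8 ydown [ 0. -0. -1.] F [-1.51  0.65  2.59] j [ 0.17  0.36 -0.63  2.22  0.35  0.65  0.42] w 13.3
[-0.17091002  0.1018463  -0.11369322]
tip pred [0.46646288 0.05207899 0.05398738]
```

View pics/u_scene.png

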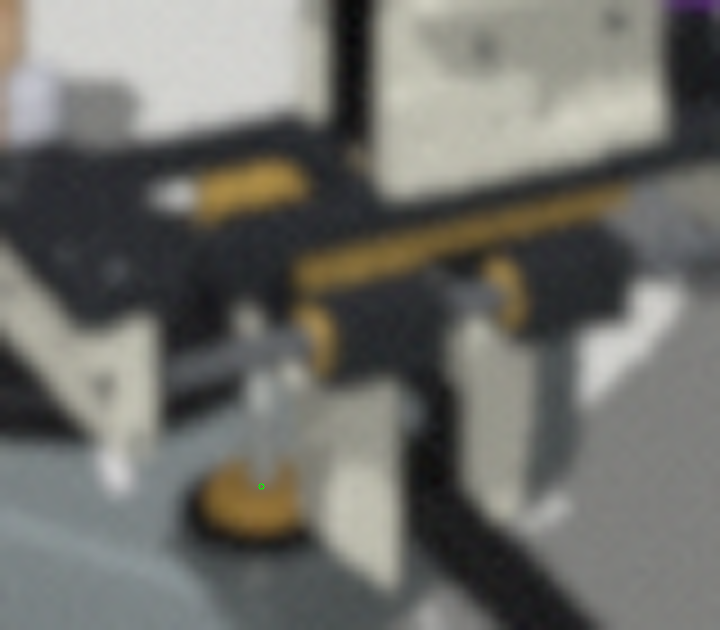

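View pics/u_side.png

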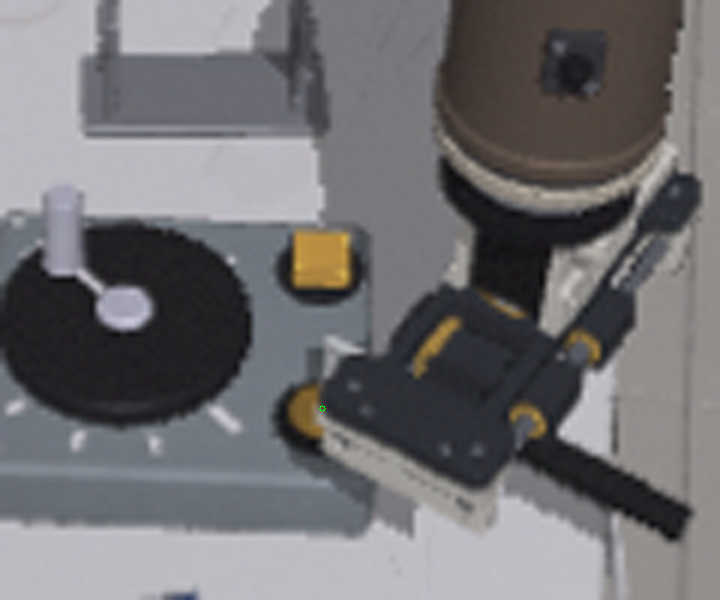

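Run:
```python
from h import *
f=[]
for i in range(4):
    p=get_image("side"); s=observe(); f.append(s["force"])
print(np.round(f,2), np.mean(f,0), s["position"])
```

```text
[[-1.99 -1.04  1.91]
 [-1.54 -0.56  2.8 ]
 [-1.19 -0.7   3.  ]
 [-0.95 -0.35  2.38]] [-1.4166447  -0.65974903  2.52097791] [0.39051601 0.08718931 0.10210127]
```

Emit:
arm_command --plan '[[[0,0.001,0],[0,0,0]],[[0,0.001,0],[0,0,0]]]'

```text
clock: 14.6
position: [0.3905, 0.0872, 0.1009]
ee_rot: [-1.544, 0.339, -0.339]
force: [-2.3, -0.5, 2.8]
width: 0.145
```

Run:
```python
from h import *
f=[]
for i in range(4):
    p=get_image("scene"); s=observe(); f.append(s["force"])
print(np.round(f,2), np.mean(f,0), s["position"])
```

```text
[[-1.15 -0.45  3.33]
 [-1.87 -1.18  3.48]
 [-1.1   0.13  2.94]
 [-1.55 -0.43  2.78]] [-1.41793367 -0.48505754  3.1355027 ] [0.39046396 0.08718456 0.10100566]
```

Net force is about 3.9 N, so the round stud is down about 5.9 mm. Lifting and moving to the square stud.

Emit:
arm_command --plan '[[[0,-0.012,0],[0,0,0]],[[0,-0.03,0],[0,0,0]],[[0,-0.042,0],[0,0,0]],[[0,-0.042,0],[0,0,0]]]'

```text
clock: 15.2
position: [0.3915, 0.0875, 0.1447]
ee_rot: [-1.543, 0.337, -0.342]
force: [-0.3, 0.4, -0.7]
width: 0.144
```

Run:
```python
from h import *
st(); 
p=get_image("scene"); save(p,"v_scene.png",(270,190,350,260),9)
go((.403,-.0019,.1434),0,step=.03)
```

```text
t 15.2 pos [0.3915 0.0875 0.1447] ang -24.81 ydown [ 0.003  0.    -1.   ] F [-0.29  0.42 -0.75] j [ 0.23  0.29 -0.68  2.18  0.27  0.75  0.51] w 13.3
[[[0.0161, 0.0001, -0.0253], [-0.06, 0.0, 0.11]], [[0.0321, 0.0003, -0.0506], [-0.06, 0.0, 0.11]], [[0.0482, 0.0004, -0.0759], [-0.06, 0.0, 0.11]], [[0.0482, 0.0004, -0.0759], [-0.06, 0.0, 0.11]], [[0.0482, 0.0004, -0.0759], [-0.06, 0.0, 0.11]]]
N 3.0 a0 -24.82 pos [0.3911 0.0872 0.1438] t 15.25
```

View pics/v_scene.png

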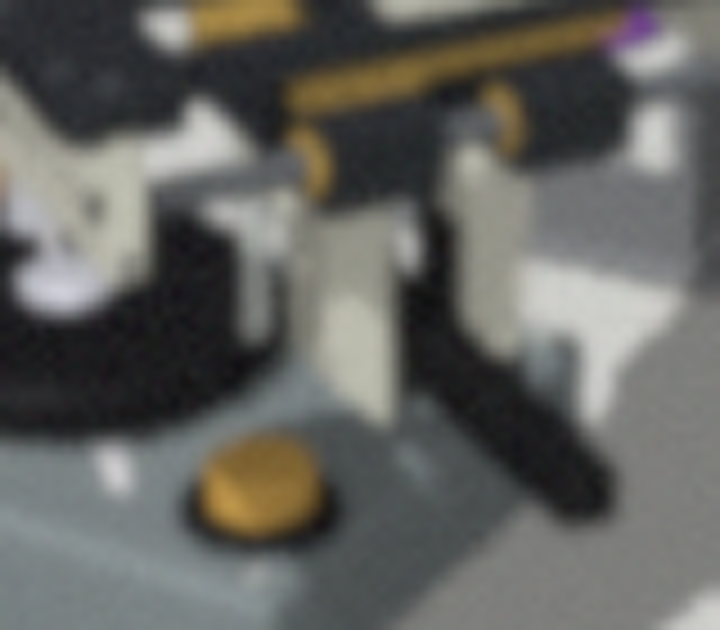

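The stud has risen again, so it clearly went down. On to the square stud.

Emit:
arm_command --plan '[[[0.016,0,-0.025],[0,0,0]],[[0.032,0,-0.051],[0,0,0]],[[0.048,0,-0.076],[0,0,0]],[[0.048,0,-0.076],[0,0,0]],[[0.048,0,-0.076],[0,0,0]]]'

```text
clock: 15.75
position: [0.4018, -0.0024, 0.1425]
ee_rot: [-1.544, 0.342, -0.34]
force: [0.1, 0.6, -1.2]
width: 0.146
```

Run:
```python
from h import *
st()
s=observe();M=R.from_rotvec(s["ee_rot"]).as_matrix()
tip=s["position"]+M@np.array([.0836,.0484,0]); print("tip pred",tip)
for n,c in(("side",(290,190,410,290)),("scene",(270,180,350,250))):
    p=get_image(n); save(p,f"w_{n}.png",c,6 if n=="side" else 9,proj(p,[tip,[.4785,-.0378,.061]]))
```

```text
t 15.75 pos [ 0.4018 -0.0024  0.1425] ang -24.9 ydown [-0.001  0.    -1.   ] F [ 0.06  0.61 -1.25] j [ 0.42  0.29 -0.65  2.18  0.25  0.75  0.74] w 13.4
tip pred [ 0.47758747 -0.0375884   0.09402893]
```

View pics/w_scene.png

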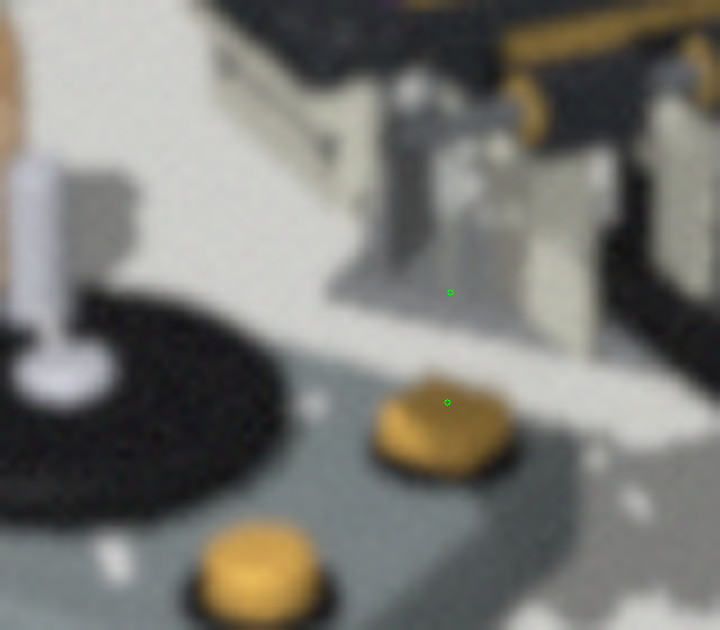

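View pics/w_side.png

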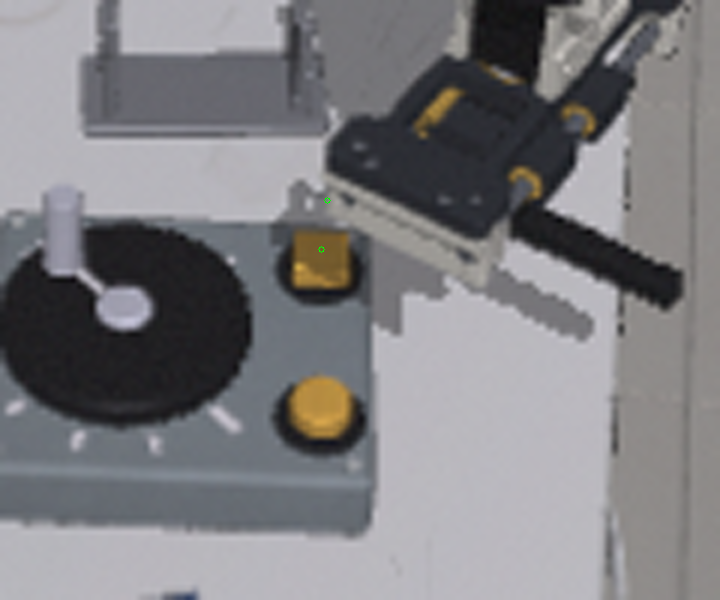

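Aligned over the square stud. Pressing.

Emit:
arm_command --plan '[[[0,0.015,0],[0,0,0]],[[0,0.03,0],[0,0,0]],[[0,0.036,0],[0,0,0]],[[0,0.04,0],[0,0,0]],[[0,0.042,0],[0,0,0]]]'

```text
clock: 16.35
position: [0.4021, -0.0012, 0.101]
ee_rot: [-1.544, 0.338, -0.338]
force: [-2.3, 0.7, 3.5]
width: 0.148
```

Emit:
arm_command --plan '[[[0,0,0],[0,0,0]],[[0,0,0],[0,0,0]],[[0,0,0],[0,0,0]]]'

```text
clock: 16.65
position: [0.4024, -0.0019, 0.1014]
ee_rot: [-1.544, 0.339, -0.34]
force: [-0.9, 1.2, 3.1]
width: 0.146
```

Run:
```python
from h import *
f=[]
for i in range(4):
    p=get_image("scene"); s=observe(); f.append(s["force"])
print(np.mean(f,0), s["position"]); save(p,"x_scene.png",(270,180,350,250),9)
```

```text
[-1.09016417  1.58396478  3.44286488] [ 0.40240355 -0.00194403  0.10123334]
```

View pics/x_scene.png

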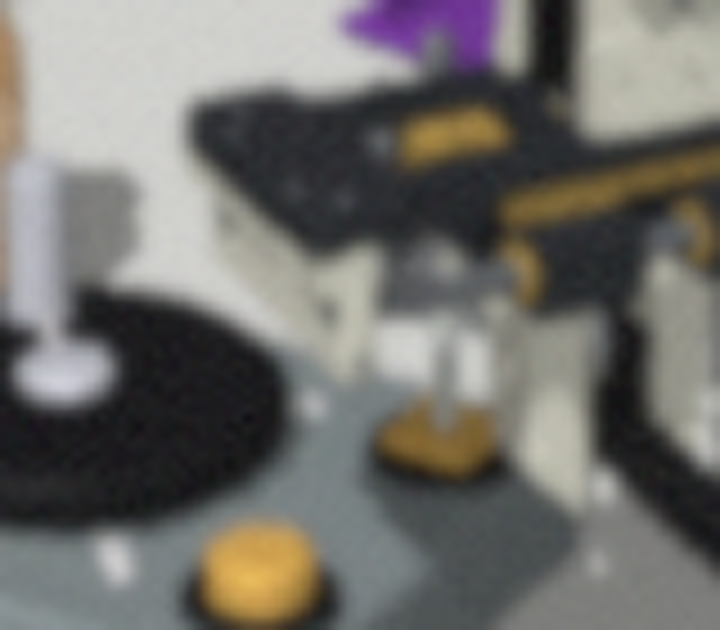

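The square stud is visibly sunk, with a net force of about 4.2 N. Returning the probe.

Emit:
arm_command --plan '[[[0,-0.012,0],[0,0,0]],[[0,-0.04,0],[0,0,0]],[[0,-0.08,0],[0,0,0]],[[0,-0.1,0],[0,0,0]]]'

```text
clock: 17.25
position: [0.4029, -0.0018, 0.2033]
ee_rot: [-1.543, 0.338, -0.341]
force: [0.9, -0.2, -0.5]
width: 0.146
```

Run:
```python
from h import *
st(); go((.5817,-.1935,.2),36.85,step=.045)
```

```text
t 17.25 pos [ 0.4029 -0.0018  0.2033] ang -24.79 ydown [ 0.002  0.    -1.   ] F [ 0.89 -0.24 -0.52] j [ 0.49  0.19 -0.69  2.1   0.16  0.9   0.84] w 13.4
[[[0.0404, 0.0006, -0.0165], [-0.05, -6.14, 0.12]], [[0.0809, 0.0012, -0.033], [-0.04, -12.28, 0.12]], [[0.1213, 0.0019, -0.0495], [-0.04, -18.42, 0.12]], [[0.1618, 0.0025, -0.066], [-0.03, -24.57, 0.12]], [[0.2022, 0.0031, -0.0825], [-0.02, -30.71, 0.13]]]
N 6.0 a0 -24.79 pos [ 0.4029 -0.0018  0.2033] t 17.25
```

Emit:
arm_command --plan '[[[0.04,0.001,-0.016],[0,-6.1,0]],[[0.081,0.001,-0.033],[0,-12.3,0]],[[0.121,0.002,-0.05],[0,-18.4,0]],[[0.162,0.002,-0.066],[0,-24.6,0]],[[0.202,0.003,-0.082],[0,-30.7,0]]]'

```text
clock: 17.75
position: [0.552, -0.1632, 0.1977]
ee_rot: [-1.57, -0.083, 0.084]
force: [1.1, 0.7, -0.7]
width: 0.144
```

Run:
```python
from h import *
st(); s=observe();M=R.from_rotvec(s["ee_rot"]).as_matrix()
go((.5817,-.1935,.12),12-np.degrees(np.arctan2(M[1,0],M[0,0])),step=.03)
```

```text
t 17.75 pos [ 0.552  -0.1632  0.1977] ang 6.11 ydown [-0. -0. -1.] F [ 1.05  0.74 -0.68] j [ 0.66  0.49 -0.67  1.72  0.34  1.05  1.56] w 13.2
[[[0.0088, 0.0259, -0.0111], [0.02, -1.96, -0.02]], [[0.0175, 0.0518, -0.0222], [0.02, -3.93, -0.02]], [[0.0263, 0.0777, -0.0333], [0.02, -5.89, -0.02]], [[0.0263, 0.0777, -0.0333], [0.02, -5.89, -0.02]], [[0.0263, 0.0777, -0.0333], [0.02, -5.89, -0.02]]]
N 3.0 a0 6.11 pos [ 0.552  -0.1632  0.1977] t 17.75
```

Emit:
arm_command --plan '[[[0.014,0.01,-0.016],[0,-3,0]],[[0.026,0.02,-0.033],[0,-5.9,0]],[[0.026,0.05,-0.033],[0,-5.9,0]],[[0.026,0.078,-0.033],[0,-5.9,0]],[[0.026,0.078,-0.033],[0,-5.9,0]]]'

```text
clock: 18.25
position: [0.5776, -0.1916, 0.116]
ee_rot: [-1.562, -0.156, 0.167]
force: [-1.1, 0.6, -1.3]
width: 0.147
```

Emit:
arm_command --plan '[[[0,0,0],[0,0,0]],[[0,0,0],[0,0,0]]]'

```text
clock: 18.45
position: [0.5813, -0.1912, 0.1216]
ee_rot: [-1.565, -0.163, 0.16]
force: [-0.4, -0.4, -1.4]
width: 0.144
```

Run:
```python
from h import *
st(); 
p=wristpic(); save(p,"y_wrist.png")
p=get_image("side"); save(p,"y_side.png",(260,140,380,240),6)
go((.5817,-.1935,.066),0,step=.03)
```

```text
t 18.45 pos [ 0.5813 -0.1912  0.1216] ang 11.81 ydown [ 0.002 -0.001 -1.   ] F [-0.41 -0.4  -1.43] j [ 0.65  0.63 -0.63  1.71  0.44  0.95  1.63] w 13.3
[[[-0.0001, 0.0279, -0.0011], [0.08, -0.0, 0.13]], [[-0.0002, 0.0557, -0.0021], [0.08, -0.0, 0.13]], [[-0.0002, 0.0557, -0.0021], [0.08, -0.0, 0.13]], [[-0.0002, 0.0557, -0.0021], [0.08, -0.0, 0.13]], [[-0.0002, 0.0557, -0.0021], [0.08, -0.0, 0.13]]]
N 2.0 a0 11.81 pos [ 0.5813 -0.1913  0.1217] t 18.55
```

View pics/y_wrist.png

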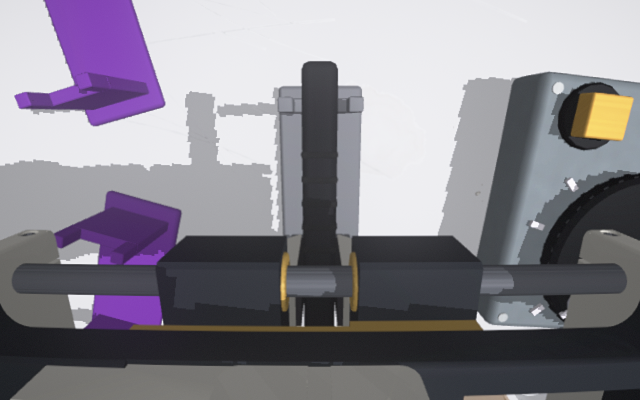

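View pics/y_side.png

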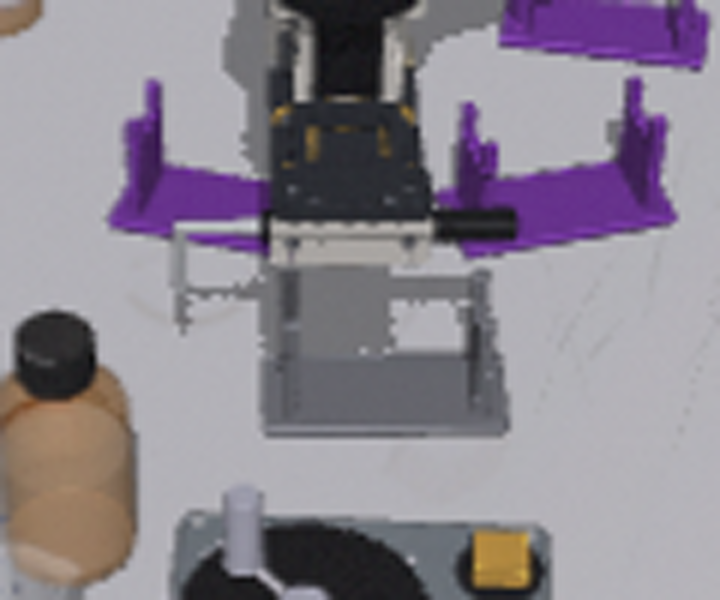

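Centred over the saddles. Lowering.

Emit:
arm_command --plan '[[[0,0.02,-0.001],[0,0,0]],[[0,0.038,-0.001],[0,0,0]],[[0,0.048,-0.001],[0,0,0]],[[0,0.053,-0.001],[0,0,0]],[[0,0.056,-0.001],[0,0,0]]]'

```text
clock: 19.05
position: [0.5809, -0.1922, 0.0647]
ee_rot: [-1.565, -0.162, 0.162]
force: [-11.6, 2.3, 33.3]
width: 0.145
```

Emit:
arm_command --plan '[[[0,0,0],[0,0,0]],[[0,0,0],[0,0,0]],[[0,0,0],[0,0,0]]]'

```text
clock: 19.35
position: [0.5813, -0.1922, 0.0649]
ee_rot: [-1.565, -0.163, 0.161]
force: [-1.4, 0.4, 5.5]
width: 0.146
```

Run:
```python
from h import *
st(); 
p=wristpic(); save(p,"z_wrist.png",(240,60,400,260),3)
st()
p=get_image("scene"); save(p,"z_scene.png",(260,150,380,240),6.5)
```

```text
t 19.35 pos [ 0.5813 -0.1922  0.0649] ang 11.82 ydown [ 0.001 -0.    -1.   ] F [-1.37  0.45  5.48] j [ 0.63  0.69 -0.59  1.75  0.5   0.85  1.58] w 13.5
t 19.4 pos [ 0.5813 -0.1922  0.0649] ang 11.81 ydown [ 0.001 -0.    -1.   ] F [-1.2   0.66  6.92] j [ 0.63  0.69 -0.59  1.75  0.5   0.85  1.58] w 13.6
```

View pics/z_wrist.png

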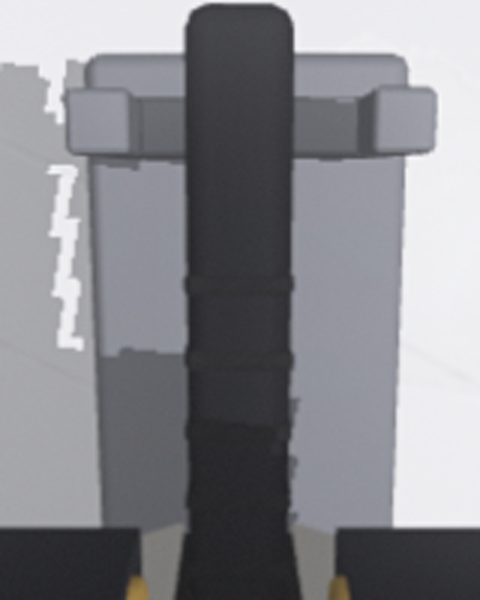

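View pics/z_scene.png

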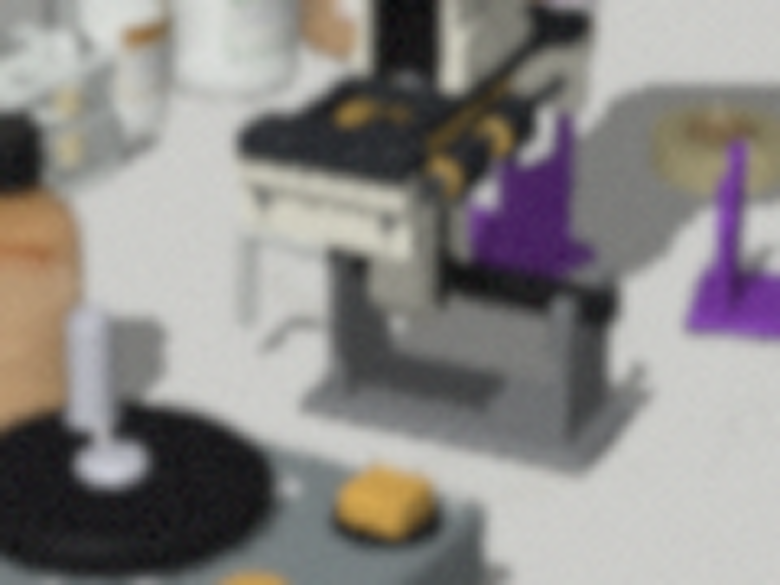

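The probe is seated in the forks after a brief 33 N touch-down peak at the wrist, within limits. Opening.

Emit:
arm_command --plan '[[[0,0,0],[0,0,0]],[[0,0,0],[0,0,0]],[[0,0,0],[0,0,0]],[[0,0,0],[0,0,0]],[[0,0,0],[0,0,0]]]' --fingers 0.0 --squeeze 20

```text
clock: 19.95
position: [0.5805, -0.1922, 0.0639]
ee_rot: [-1.565, -0.162, 0.162]
force: [0.1, 0.2, 0.3]
width: 0.491
```

Emit:
arm_command --plan '[[[0,-0.02,0],[0,0,0]],[[0,-0.06,0],[0,0,0]],[[0,-0.1,0],[0,0,0]],[[0,-0.15,0],[0,0,0]],[[0,-0.2,0],[0,0,0]]]'

```text
clock: 20.45
position: [0.5801, -0.192, 0.2657]
ee_rot: [-1.564, -0.162, 0.163]
force: [0.5, 0.1, 0.1]
width: 0.501
```

Emit:
arm_command --plan '[[[-0.04,0,0],[0,0,0]],[[-0.08,0,0],[0,0,0]],[[-0.12,0,0],[0,0,0]],[[-0.12,0,0],[0,0,0]]]'

```text
clock: 20.85
position: [0.4583, -0.2187, 0.2637]
ee_rot: [-1.567, -0.155, 0.162]
force: [0.2, -0.3, 0.6]
width: 0.503
```

Run:
```python
from h import *
st(); 
p=get_image("side"); save(p,"fin_side.png",(220,130,400,350),2.7)
p=get_image("scene"); save(p,"fin_scene.png",(190,110,390,310),3)
```

```text
t 20.85 pos [ 0.4583 -0.2187  0.2637] ang 11.59 ydown [-0.004 -0.002 -1.   ] F [ 0.24 -0.29  0.56] j [ 0.92  0.32 -0.74  1.79  0.24  1.13  1.87] w 46.3
```

View pics/fin_side.png

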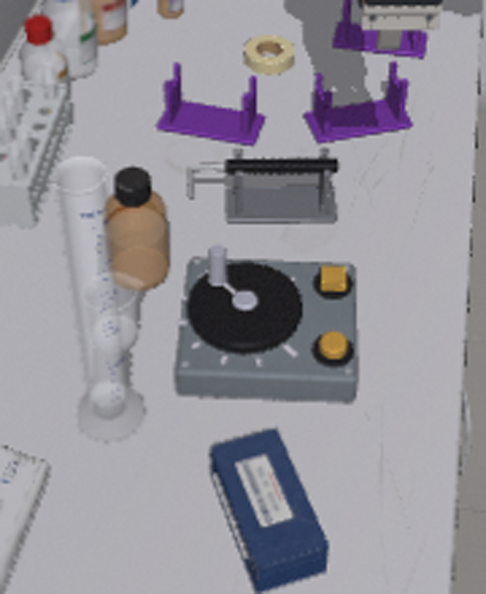

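View pics/fin_scene.png

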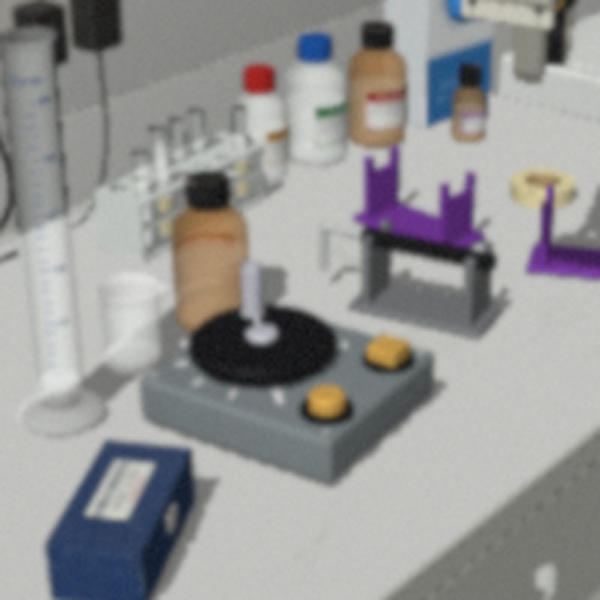

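Run:
```python
from h import *
from cell import sign_off
a=cv2.imread("pics/a_side.png").astype(int)
p=get_image("side"); b=p["color"][:,:,::-1].astype(int)
d=np.abs(a-b).max(2)>45
d[:140]=0;d[:,400:]=0
ys,xs=np.nonzero(d); print(len(xs), sorted(set((int(x)//10*10,int(y)//10*10) for x,y in zip(xs,ys))))
print(sign_off())
```

```text
759 [(290, 220), (290, 230), (290, 240), (290, 250), (300, 190), (300, 220), (300, 230), (300, 240), (300, 250), (330, 140), (330, 150), (330, 160), (340, 140), (340, 150), (340, 160), (340, 170), (350, 140), (350, 150), (350, 160), (350, 170), (360, 140), (370, 140)]
the job is handed in; nothing more can be done
None
```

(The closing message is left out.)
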